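Stow the bench tools for sea in the hooded pull-out holder

ROBOT

A 7-joint arm with a two-finger parallel gripper is mounted at the origin on a cart in front of the work surface, level with it; the furniture and walls round the work are solid. World frame = base frame: x ahead of the robot, y to its left, z up, the work surface at z = 0. Lengths are in m, angles in rad, forces in N, time in s.
With the tool pointing down it reaches from about 0.4 to 0.85 m from the base axis. Payload 4.4 kg.
Tool frame: the origin (TCP) lies on the mounting face of the last link; the fingertips stand 199 mm ahead of it and the grasp point (between the pads) lies 180 mm ahead of it; z points along the fingers, y is the line along which they close (so a half turn about z gives the same grasp; the last joint's range is limited). The gripper opens to 94 mm and grips with 3 to 60 N. Pads are 16 mm wide; open, the fingers measure 119 mm over their backs; the gripper's body (75 mm by 177 mm) begins 78 mm behind the grasp point.
Start: joints at [1.091, 0.628, 0.038, 1.517, -0.027, 0.996, -0.02], TCP at [0.261, -0.595, 0.405] pointing down, gripper open.
Joint ranges: [-3.06, 3.06], [-0.37, 2.12], [-1.25, 1.32], [0.18, 2.47], [-1.1, 4.24], [0.23, 1.98], [-2.94, 2.94]. Speed limits (rad/s): [2.57, 2.57, 3.14, 3.14, 3.14, 3.14, 3.14].

INTERFACE

Orientations are given as a rotation vector (axis times angle).
In Python, from workcell import read_state, vision, manip, nets gives the robot as it stands.
- The arm moves only by the shell command python3 -m crank 'ROWS'. ROWS is JSON, a list of rows, each an object with "dp": the shift along the tool's x, y, z in units of 50 mm (1.0 is 50 mm), a list of three; "delta_rot": the turn, a rotation vector about the tool's x, y, z in units of 90 degrees (1.0 is 90 degrees), a list of three; "gripper": the closure, from -1 (fully open) to 1 (shut), so that 0 is half open. In form: [{"dp": [tx, ty, tz], "delta_rot": [wx, wy, wz], "gripper": gripper}, ...]. A call has exactly 5 rows; each row shifts and turns the commanded pose from where the row before left it, along the tool's axes as they then stand; what a row does not reach is not made up. A row lasts 1/10 s, in which the tool goes at most 50 mm and 8.59 degrees, less where a joint would pass 70% of its speed; a pose out of reach is approached as far as the arm can. A call with a number of a shift or a turn outside -1 to 1 is refused whole. A call with a gripper value outside its range is refused whole. The fingers move at their own pace and stop on an object; the grip force is fixed at half the most. Time passes only in rows, so rows that do not move let the fingers close, or fill a call up. It gives the time, the measured TCP pose, the force, the opening and the grip force at its end, in the units of the state.
- read_state(): the state, without advancing time (a new reading comes with each control period).
- vision.grab_frame(name): name is "side" or "top"; returns a dict with "color" (400x640x3 uint8, red, green, blue), "vertical_fov" (degrees; the focal length in pixels is half the picture's height over the tangent of half this angle, whatever the lens; pixels are square), "cx", "cy" (the principal point, pixels), "dist" ([k1, k2, p1, p2, k3] as OpenCV has them; the pictures are not rectified), "rvec" (rotation vector, rad) and "tvec" (3), from world to camera coordinates, as OpenCV has them. Camera axes: x right, y down, z forward; pixel columns grow to the right and rows downward; lengths in m; the calibration is good to about 2 mm. A picture is of the moment at which its call begins. There is no depth.
- manip.close_job(): hands the job in; it is judged then, once.
Trained networks look in the newest picture that a camera, given by its name, has taken for a name from the list of things; names that differ only in an ending like _2 or _b are one class to them, and where a whole thing is asked for, a point or a joint stands for the part that bears it (a point fixed in the world has none). Each returns a list of dicts, best first, with "conf" (0 to 1); they miss things now and then, are a little off and sometimes report something else, mostly with a low value. They report only what shows in the picture. A call takes as long as a camera call.
- nets.spot_in(camera, target): "pixel" ([column, row] in pixels, amid what is visible of it).
The state is a dict: "time_s": time; "qpos": joint angles; "joint_velocities": joint speeds; "joint_efforts": joint torques, N m; "position": TCP position; "tool_rot": TCP orientation; "force": force on the tool from outside, world axes, zero at the start; "wrist_torque": the same for the moment, N m; "width": finger opening in m; "grasp_force": force on a finger pad.
Only numpy, scipy, OpenCV 4.12 (cv2) and the standard library are available. Lean on these libraries where they do the work, as an engineer would, in place of code of your own. Each camera call takes 0.05 s, during which the arm holds its last target. There are 200 camera calls.

TASK

The ship sails tonight, so stow the loose hand tools for sea: draw the locking pin, pull the tool holder all the way out from under its hood, and stand every loose screwdriver and the extension bar upright in the holder, handle or socket end up, each in a cup of its own and right down to the bottom of it. Then slide the holder fully home under the hood and put the locking pin back all the way down through holder and base.

Things in the scene. Friction and masses are not known exactly. Their poses are not given: they have to be found in the camera images.
- stand: fixed stand of the tool holder, right side of the bench: plywood plinth and steel base plate 420 x 140 mm, together 18 mm high, with two rails; at its rear a grey hood 160 mm wide, underside 229 mm above the bench. Origin on the bench on the stand's centre line; -x is the way the holder pulls out (roughly towards the robot), z up; the hood reaches from x = +90 to +290 mm
- holder (a joint): how far the sliding holder (116 mm wide tray on the rails, with four cups, a bow handle and a bush for the pin) is pulled out: 0 fully home against its stop, 0.17 m fully out against its other stop. It slides with about 2.5 N of friction and stays where it is left
- handle (a point): middle of the grip bar of the holder's steel bow handle; the bar is a round bar 10 mm thick, 46 mm long along the stand's y axis, 66 mm above the bench, 25 mm of free room under it; moves with the holder. 62 mm beside it (towards -y of the stand) is the pin's bush
- bush (a point): centre of the top of the round steel bush on the holder's tray that the pin goes through, 54 mm above the bench; hole 14 mm wide, bush 28 mm outside; moves with the holder
- keeper_hole (a point): centre of the top of the keeper, a fixed steel ring on the base plate, 28 mm above the bench with a hole 14 mm wide, 10 mm deep; with the holder home the bush stands exactly above it, and the pin through both locks the holder
- park_hole (a point): centre of the top of the fixed parking boss at the right front of the base plate, 54 mm above the bench, hole 14 mm wide, 36 mm deep, where the pin may be stood while it is out
- pin: locking pin, upright at the start in bush and keeper: steel shank 10 mm thick with a tapered tip, collar 22 mm wide from 36 to 41 mm, black round knob 24 mm wide from 48 to 74 mm above the tip. Origin at the tip, z axis up to the knob. Fully in, the tip rests on the base plate, 18 mm above the bench and 10 mm below the keeper's top, and the collar is at the bush's top
- cup_0 (a point): centre of the mouth of a wide aluminium cup in the holder's rear row (+y): 38 mm inside, 43 mm outside, mouth 108 mm above the bench, floor 68 mm below the mouth, the inside narrowing to 22 mm over its lowest 30 mm; the rows are 50 mm apart, the cups in a row 58 mm; moves with the holder
- cup_1 (a point): centre of the mouth of a wide aluminium cup in the holder's rear row (-y): 38 mm inside, 43 mm outside, mouth 108 mm above the bench, floor 68 mm below the mouth, the inside narrowing to 22 mm over its lowest 30 mm; the rows are 50 mm apart, the cups in a row 58 mm; moves with the holder
- cup_2 (a point): centre of the mouth of a narrow aluminium cup in the holder's front row (+y): 22 mm inside, 27 mm outside, mouth 108 mm above the bench, floor 68 mm below the mouth, the inside narrowing to 14 mm over its lowest 20 mm; the rows are 50 mm apart, the cups in a row 58 mm; moves with the holder
- cup_3 (a point): centre of the mouth of a narrow aluminium cup in the holder's front row (-y): 22 mm inside, 27 mm outside, mouth 108 mm above the bench, floor 68 mm below the mouth, the inside narrowing to 14 mm over its lowest 20 mm; the rows are 50 mm apart, the cups in a row 58 mm; moves with the holder
- bearing_clamp: split bearing clamp standing on the bench in the left half: rusty cylinder 68 mm high with an open through bore 51 mm wide and bolted ears, 112 mm over all; fixed; origin on the bench under the centre of the bore. The thick dark screwdriver stands in it at the start, where there is one; the big piston right of it is 370 mm high, the vise left of it 240 mm
- bearing_clamp_2: split bearing clamp standing on the bench in the left half: rusty cylinder 68 mm high with an open through bore 51 mm wide and bolted ears, 112 mm over all; fixed; origin on the bench under the centre of the bore. The extension bar stands in it at the start, where there is one
- scraper: screwdriver with a thick dark grey handle (32 mm thick, 130 mm long) and a 35 mm blade, 165 mm in all; it fits a wide cup only. Origin at mid-length on its side (the axis is 15 mm from it along +z); +y points along the tool to its blade, the other end is the free end of the handle; leans, blade down, in the bore of a bearing clamp at the start; absent in some runs
- scraper_foot (a point): the end that goes down into the cup: tip of the blade, on the tool's axis
- driver_yellow: screwdriver with a thick yellow handle (31 mm thick, grip it within 66 mm of its free end) and an 8 mm shank, 155 mm in all; it fits any cup. Origin at mid-length on its side (the axis is about 10 (15 at the handle) mm from it along +z); +y points along the tool to its blade, the other end is the free end of the handle; lies on the bench in front of the big piston at the start; absent in some runs
- driver_yellow_foot (a point): the end that goes down into the cup: tip of the blade, on the tool's axis
- extension_bar: steel socket extension bar, 12 mm thick, with a socket end (22 mm thick, 23 mm long) and at the other end a 10 mm square drive, 149 mm in all; it fits any cup. Origin at mid-length on its side (the axis is 9 mm from it along +z); -y points along the tool to its square drive, the other end is the socket end; leans, square drive down, in the bore of a bearing clamp at the start; absent in some runs
- extension_bar_foot (a point): the end that goes down into the cup: tip of the square drive, on the tool's axis

How it is judged:
On the way, in this order (a step that is already met when the one before it is completed fails the run):
1. the pin is drawn and the holder is pulled all the way out from under the hood (value of joint holder above 0.16 m), for 0.2 s.
2. with the holder out, every loose tool stands upright in a cup of its own ((horizontal distance between scraper_foot and cup_0 below 0.019 m or horizontal distance between scraper_foot and cup_1 below 0.019 m or horizontal distance between scraper_foot and cup_2 below 0.019 m or horizontal distance between scraper_foot and cup_3 below 0.019 m) and height (world z) of each of scraper_foot, driver_yellow_foot, extension_bar_foot below 0.062 m and height (world z) of each of scraper, driver_yellow, extension_bar above 0.09 m and (horizontal distance between driver_yellow_foot and cup_0 below 0.019 m or horizontal distance between driver_yellow_foot and cup_1 below 0.019 m or horizontal distance between driver_yellow_foot and cup_2 below 0.019 m or horizontal distance between driver_yellow_foot and cup_3 below 0.019 m) and (horizontal distance between extension_bar_foot and cup_0 below 0.019 m or horizontal distance between extension_bar_foot and cup_1 below 0.019 m or horizontal distance between extension_bar_foot and cup_2 below 0.019 m or horizontal distance between extension_bar_foot and cup_3 below 0.019 m) and horizontal distance between scraper_foot and driver_yellow_foot above 0.03 m and horizontal distance between each of scraper_foot, driver_yellow_foot and extension_bar_foot above 0.03 m and value of joint holder above 0.14 m), for 0.3 s.
3. the loaded holder is fully home under the hood (value of joint holder below 0.005 m), for 0.2 s.
At the end, for the whole second after the job is handed in: every tool stands in its own cup: foot within 19 mm of the cup axis and below 62 mm, mid-length above 90 mm over the bench; holder within 5 mm of home; pin upright within 5 mm of the keeper axis, tip at least 5 mm below the keeper top; tools and pin at rest ((horizontal distance between scraper_foot and cup_0 below 0.019 m or horizontal distance between scraper_foot and cup_1 below 0.019 m or horizontal distance between scraper_foot and cup_2 below 0.019 m or horizontal distance between scraper_foot and cup_3 below 0.019 m) and height (world z) of each of scraper_foot, driver_yellow_foot, extension_bar_foot below 0.062 m and height (world z) of each of scraper, driver_yellow, extension_bar above 0.09 m and (horizontal distance between driver_yellow_foot and cup_0 below 0.019 m or horizontal distance between driver_yellow_foot and cup_1 below 0.019 m or horizontal distance between driver_yellow_foot and cup_2 below 0.019 m or horizontal distance between driver_yellow_foot and cup_3 below 0.019 m) and (horizontal distance between extension_bar_foot and cup_0 below 0.019 m or horizontal distance between extension_bar_foot and cup_1 below 0.019 m or horizontal distance between extension_bar_foot and cup_2 below 0.019 m or horizontal distance between extension_bar_foot and cup_3 below 0.019 m) and horizontal distance between scraper_foot and driver_yellow_foot above 0.03 m and horizontal distance between each of scraper_foot, driver_yellow_foot and extension_bar_foot above 0.03 m and value of joint holder below 0.005 m and horizontal distance between pin and keeper_hole below 0.005 m and z of pin in the frame of keeper_hole below -0.005 m and angle between pin's own z axis and vertical below 0.2 rad and linear speed of each of scraper, driver_yellow, extension_bar, pin below 0.02 m/s); the robot touches nothing.
Of scraper, driver_yellow, extension_bar only 2 to 3 are there at a start; the rules pass over those that are not, and their reading is None.
At some moment in a run one of driver_yellow may be knocked a few centimetres aside while the robot is not near it.
It also fails if it takes over 210 s, if anything falls off the work surface, if the arm or the gripper's body presses on something with over 40 N, if the wrist force passes 120 N, or if a joint passes its speed limit or range.

## Working session

There is one attempt and no reset: what is moved stays moved. The work goes in short steps, Python scripts to look and compute and a shell command to move; the robot and the scene stay as the last step left them, time stands still between calls to the robot, and variables do not carry over. Pictures are saved under pics/ and viewed, at most 14 in all, crops included, and the job is handed in when it is done.

```bash
mkdir -p pics; ls; cat > h.py <<'E'
import numpy as np, cv2
from workcell import read_state, vision, manip, nets
from scipy.spatial.transform import Rotation as R
def cam(n):
    f=vision.grab_frame(n); h,w=f["color"].shape[:2]
    fl=h/2/np.tan(np.radians(f["vertical_fov"])/2)
    f["K"]=np.array([[fl,0,f["cx"]],[0,fl,f["cy"]],[0,0,1.]]); f["d"]=np.array(f["dist"],float)
    f["R"]=cv2.Rodrigues(np.array(f["rvec"],float))[0]; f["t"]=np.array(f["tvec"],float); return f
def ray(f,px):
    u=cv2.undistortPoints(np.array([[px]],float),f["K"],f["d"])[0,0]
    return -f["R"].T@f["t"], f["R"].T@np.array([u[0],u[1],1.])
def atz(f,px,z):
    o,d=ray(f,px); return o+d*(z-o[2])/d[2]
def proj(f,P):
    return cv2.projectPoints(np.array(P,float).reshape(-1,3),np.array(f["rvec"],float),f["t"],f["K"],f["d"])[0].reshape(-1,2)
def tri(rs):
    A=0;b=0
    for o,d in rs:
        d=d/np.linalg.norm(d);M=np.eye(3)-np.outer(d,d);A=A+M;b=b+M@o
    return np.linalg.solve(A,b)
def save(f,n,crop=None,s=1):
    im=f["color"][:,:,::-1]
    if crop: x0,y0,x1,y1=crop; im=im[y0:y1,x0:x1]
    cv2.imwrite("pics/"+n,cv2.resize(im,None,fx=s,fy=s,interpolation=cv2.INTER_CUBIC))
E
python3 - <<'E'
from h import *
for c in("side","top"):
    f=cam(c); save(f,c+"0.png",s=1.25); print(c,-f["R"].T@f["t"],f["K"][0,0],f["d"])
    for t in["holder","handle","bush","pin","park_hole","cup_0","cup_1","cup_2","cup_3","bearing_clamp","scraper","driver_yellow","extension_bar","driver_yellow_foot"]:
        try:
            print(t,[(np.round(r["pixel"]).tolist(),round(r["conf"],2)) for r in nets.spot_in(c,t)[:3]])
        except Exception as e: print(t,e)
s=read_state();print(s)
print(R.from_rotvec(s["tool_rot"]).as_matrix().round(3))
E
```

```text
pics
side [0.12522362 0.80823723 0.68671369] 361.30135561731055 [-0.07387413  0.          0.          0.          0.        ]
holder [([338.0, 152.0], 0.67), ([304.0, 311.0], 0.66)]
handle [([336.0, 149.0], 0.71)]
bush [([335.0, 150.0], 0.7), ([359.0, 266.0], 0.69)]
pin []
park_hole [([330.0, 117.0], 0.71), ([362.0, 266.0], 0.68), ([255.0, 278.0], 0.32)]
cup_0 [([339.0, 151.0], 0.63)]
cup_1 [([339.0, 151.0], 0.63)]
cup_2 [([339.0, 151.0], 0.63)]
cup_3 [([339.0, 151.0], 0.63)]
bearing_clamp [([304.0, 311.0], 0.8), ([240.0, 297.0], 0.79)]
scraper [([315.0, 284.0], 0.73)]
driver_yellow [([363.0, 267.0], 0.54)]
extension_bar [([252.0, 280.0], 0.71), ([336.0, 153.0], 0.56)]
driver_yellow_foot [([361.0, 266.0], 0.77)]
top [0.36241166 0.01243212 1.17314878] 395.7498636949127 [-0.0665916  0.         0.         0.         0.       ]
holder [([429.0, 190.0], 0.87), ([204.0, 262.0], 0.65), ([279.0, 273.0], 0.32)]
handle [([430.0, 189.0], 0.64)]
bush [([428.0, 190.0], 0.93)]
pin [([445.0, 214.0], 0.44)]
park_hole [([438.0, 156.0], 0.67), ([429.0, 188.0], 0.37)]
cup_0 [([428.0, 189.0], 0.8)]
cup_
[... 412 characters left out ...]
.02699799,
        0.99631028, -0.01998848]), 'joint_velocities': array([ 0.00020114,  0.00018475,  0.00065667,  0.00177134,  0.00088264,
       -0.00030633,  0.00160765]), 'joint_efforts': array([-4.13035168e-04, -5.49576259e+01,  1.14264037e+00, -1.86935610e+01,
       -5.24858292e-02,  1.60173979e-02,  2.65781006e-05]), 'position': array([ 0.26137296, -0.59513809,  0.40467445]), 'tool_rot': array([-3.07457903e+00, -6.45326351e-01, -3.76127011e-05]), 'force': array([-0.31371184, -0.30407817,  1.08406913]), 'wrist_torque': array([ 0.00631366, -0.01785521, -0.01378228]), 'grasp_force': 0.0, 'width': 0.09380536630109648}
[[ 0.916  0.402  0.   ]
 [ 0.402 -0.916  0.   ]
 [ 0.    -0.    -1.   ]]
```

View pics/side0.png

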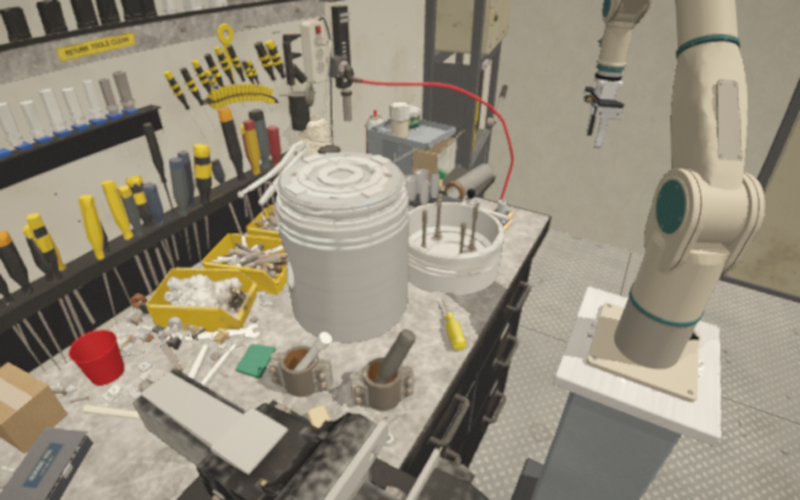

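View pics/top0.png

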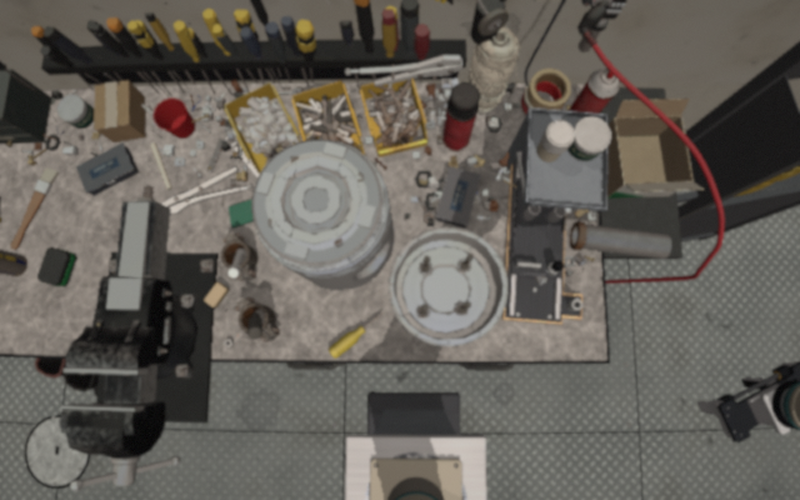

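```bash
python3 - <<'E'
from h import *
f=cam("top"); save(f,"stand.png",(390,140,490,265),4.8); save(f,"tools.png",(160,170,320,300),4.6)
for n,z,px in [("drv a",.012,(266,283)),("drv tip",.004,(305,251)),("plateFL",.018,(404,255)),("plateFR",.018,(468,258)),("hoodFL",.229,(420,166)),("hoodFR",.229,(486,166)),("clampA",.068,(206,256)),("clamp2",.068,(190,203))]:
    print(n,atz(f,px,z).round(3))
E
```

```text
drv a [0.336 0.193 0.012]
drv tip [0.429 0.082 0.004]
plateFL [ 0.417 -0.207  0.018]
plateFR [ 0.408 -0.394  0.018]
hoodFL [ 0.626 -0.213  0.229]
hoodFR [ 0.627 -0.379  0.229]
clampA [0.41  0.355 0.068]
clamp2 [0.56  0.41  0.068]
```

View pics/stand.png

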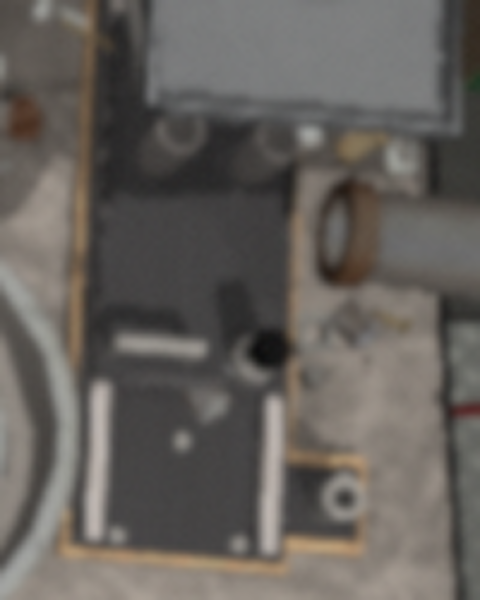

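View pics/tools.png

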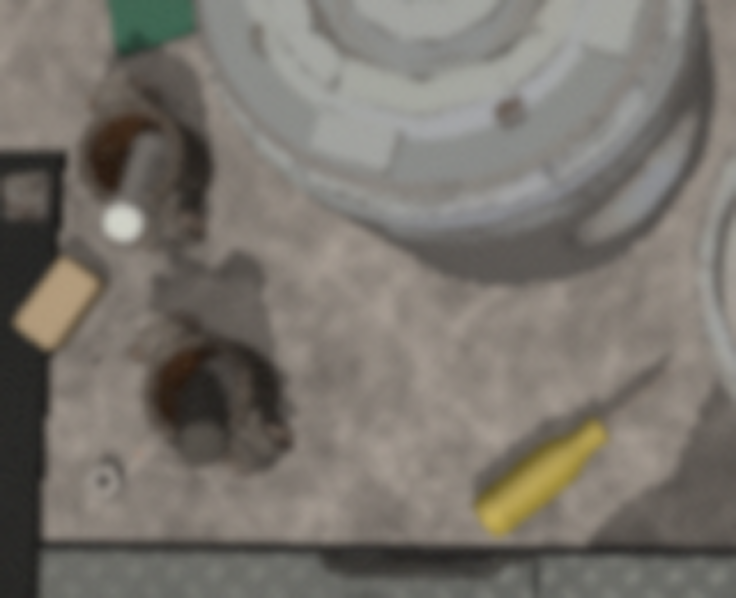

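Handle bar shows at about px (414–433, 212), pin knob (446, 213), park boss (461.5, 243), front cups (427.5, 167.5) and (447, 169). The bar leans with its socket end at (187, 218), the dark driver's handle end is at (204, 266), and the yellow one runs from (266, 284) to (305, 248).

```bash
python3 - <<'E'
from h import *
f=cam("top"); g=cam("side")
C=lambda x,y:(390+x/4.8,140+y/4.8)
for n,z,p in [("barL",.068,(115,343)),("barR",.068,(207,348)),("knob",.092,(268,350)),("park",.054,(343,496)),("cup2",.108,(180,132)),("cup3",.108,(275,138)),("railLt",.025,(100,382)),("railLb",.025,(92,540)),("railRt",.025,(273,395)),("railRb",.025,(270,555)),("plateL",.009,(65,553)),("plateR",.009,(285,570)),("edgeT",.018,(93,60)),("edgeB",.018,(68,540)),("hoodFL",.229,(155,103)),("hoodFR",.229,(458,130)),("ring_top",.1,(0,275))]:
    print(n,atz(f,C(*p),z)[:2].round(3))
T=lambda x,y:(160+x/4.6,170+y/4.6)
print("ext",tri([ray(f,T(123,223)),ray(g,(260,272))]).round(3),"scr",tri([ray(f,T(203,445)),ray(g,(326,270))]).round(3))
for n,z,p in [("yend",.015,(490,520)),("yneck",.012,(600,430)),("ytip",.008,(668,357)),("c1 bore",.068,(220,395)),("c2 bore",.068,(135,158))]:
    print(n,atz(f,T(*p),z)[:2].round(3))
E
```

```text
barL [ 0.537 -0.229]
barR [ 0.534 -0.284]
knob [ 0.53  -0.313]
park [ 0.448 -0.365]
cup2 [ 0.655 -0.263]
cup3 [ 0.652 -0.319]
railLt [ 0.52  -0.229]
railLb [ 0.424 -0.221]
railRt [ 0.512 -0.335]
railRb [ 0.415 -0.328]
plateL [ 0.417 -0.207]
plateR [ 0.407 -0.342]
edgeT [ 0.727 -0.233]
edgeB [ 0.424 -0.208]
hoodFL [ 0.637 -0.219]
hoodFR [ 0.624 -0.377]
ring_top [ 0.572 -0.157]
ext [0.508 0.397 0.122] scr [0.38  0.336 0.141]
yend [0.336 0.191]
yneck [0.392 0.123]
ytip [0.439 0.081]
c1 bore [0.41 0.35]
c2 bore [0.556 0.412]
```

```bash
python3 -m crank '[{"dp":[0.72,-0.3,0],"delta_rot":[0,0,0],"gripper":-1},{"dp":[0.72,-0.3,0],"delta_rot":[0,0,0],"gripper":-1},{"dp":[0.72,-0.3,0],"delta_rot":[0,0,0],"gripper":-1},{"dp":[0.72,-0.3,0],"delta_rot":[0,0,0],"gripper":-1},{"dp":[0.72,-0.3,0],"delta_rot":[0,0,0],"gripper":-1}]'; python3 -m crank '[{"dp":[0.72,-0.3,0],"delta_rot":[0,0,0],"gripper":-1},{"dp":[0.72,-0.3,0],"delta_rot":[0,0,0],"gripper":-1},{"dp":[0.72,-0.3,0],"delta_rot":[0,0,0],"gripper":-1},{"dp":[0.72,-0.3,0],"delta_rot":[0,0,0],"gripper":-1},{"dp":[0.72,-0.3,0],"delta_rot":[0,0,0],"gripper":-1}]'
cat >> h.py <<'E'
EX=np.array([.9966,-.0828,0]);EY=np.array([.0828,.9966,0])
def go(tgt,axis=None,close=None,n=0):
    """tgt: grasp point; axis: desired tool z; close: desired tool y. prints tool-frame shift (units, before turning) and turn (units)"""
    s=read_state(); M=R.from_rotvec(s["tool_rot"]).as_matrix(); p=s["position"]
    z=np.array(axis if axis is not None else [0,0,-1.]);z=z/np.linalg.norm(z)
    y=np.array(close if close is not None else M[:,1],float); y=y-z*(y@z); y/=np.linalg.norm(y)
    if y@M[:,1]<0 and close is not None and n==0: y=-y
    D=np.c_[np.cross(y,z),y,z]
    tc=np.array(tgt,float)-.18*z
    print("TCP",p.round(4),"grasp",(p+.18*M[:,2]).round(4),"->TCP",tc.round(4))
    print("shift now-frame units",(M.T@(tc-p)/.05).round(2)," in final frame",(D.T@(tc-p)/.05).round(2))
    print("turn units",(R.from_matrix(M.T@D).as_rotvec()/(np.pi/2)).round(3),"rows>=",np.linalg.norm(R.from_matrix(M.T@D).as_rotvec())/np.radians(8.59))
E
python3 -c "
from h import *
go((.530,-.314,.082)); print(read_state()['qpos'].round(2))"
```

```text
time_s: 2.15
position: [0.3969, -0.4529, 0.4048]
tool_rot: [3.074, 0.645, 0.0]
force: [0.6, -0.6, -0.1]
width: 0.0942
grasp_force: 0.0
time_s: 2.65
position: [0.5317, -0.3118, 0.4049]
tool_rot: [3.074, 0.645, 0.0]
force: [0.7, -0.0, -0.2]
width: 0.0942
grasp_force: 0.0
TCP [ 0.5317 -0.3118  0.4049] grasp [ 0.5317 -0.3118  0.2249] ->TCP [ 0.53  -0.314  0.262]
shift now-frame units [-0.05  0.03  2.86]  in final frame [-0.05  0.03  2.86]
turn units [ 0. -0.  0.] rows>= 0.002102493044136821
[ 0.46  0.58  0.04  1.62 -0.02  0.95 -0.65]
```

```bash
python3 -m crank '[{"dp":[-0.05,0.03,0.7],"delta_rot":[0,0,0],"gripper":-1},{"dp":[0,0,0.7],"delta_rot":[0,0,0],"gripper":-1},{"dp":[0,0,0.7],"delta_rot":[0,0,0],"gripper":-1},{"dp":[0,0,0.4],"delta_rot":[0,0,0],"gripper":-1},{"dp":[0,0,0.36],"delta_rot":[0,0,0],"gripper":-1}]'; python3 -m crank '[{"dp":[0,0,0],"delta_rot":[0,0,0],"gripper":1},{"dp":[0,0,0],"delta_rot":[0,0,0],"gripper":1},{"dp":[0,0,0],"delta_rot":[0,0,0],"gripper":1},{"dp":[0,0,0],"delta_rot":[0,0,0],"gripper":1},{"dp":[0,0,0],"delta_rot":[0,0,0],"gripper":1}]'
```

```text
time_s: 3.15
position: [0.5288, -0.3152, 0.2601]
tool_rot: [-3.074, -0.645, 0.002]
force: [-0.1, 0.2, -0.0]
width: 0.0937
grasp_force: 0.0
time_s: 3.65
position: [0.5293, -0.3156, 0.2627]
tool_rot: [3.074, 0.645, 0.002]
force: [0.2, -0.4, 0.1]
width: 0.0575
grasp_force: 0.0
```

```bash
python3 -m crank '[{"dp":[0,0,0],"delta_rot":[0,0,0],"gripper":1},{"dp":[0,0,0],"delta_rot":[0,0,0],"gripper":1},{"dp":[0,0,0],"delta_rot":[0,0,0],"gripper":1},{"dp":[0,0,0],"delta_rot":[0,0,0],"gripper":1},{"dp":[0,0,0],"delta_rot":[0,0,0],"gripper":1}]'; python3 -m crank '[{"dp":[0,0,-0.1],"delta_rot":[0,0,0],"gripper":1},{"dp":[0,0,-0.2],"delta_rot":[0,0,0],"gripper":1},{"dp":[0,0,-0.4],"delta_rot":[0,0,0],"gripper":1},{"dp":[0,0,-0.4],"delta_rot":[0,0,0],"gripper":1},{"dp":[0,0,-0.4],"delta_rot":[0,0,0],"gripper":1}]'
```

```text
time_s: 4.15
position: [0.529, -0.3155, 0.2617]
tool_rot: [3.075, 0.645, 0.0]
force: [0.6, -0.1, -0.1]
width: 0.0238
grasp_force: 30.0
time_s: 4.65
position: [0.5288, -0.3153, 0.3381]
tool_rot: [-3.074, -0.645, 0.0]
force: [0.4, 0.5, -0.8]
width: 0.0235
grasp_force: 30.0
```

```bash
python3 -m crank '[{"dp":[-0.63,0.09,0],"delta_rot":[0,0,0],"gripper":1},{"dp":[-0.63,0.09,0],"delta_rot":[0,0,0],"gripper":1},{"dp":[-0.63,0.08,0],"delta_rot":[0,0,0],"gripper":1},{"dp":[0,0,0.2],"delta_rot":[0,0,0],"gripper":1},{"dp":[0,0,0.2],"delta_rot":[0,0,0],"gripper":1}]'; python3 - <<'E'
from h import *
go((.448,-.365,.140))
f=cam("top");g=cam("side");print(proj(f,[.448,-.365,.054]),proj(g,[.448,-.365,.054]))
save(f,"p1.png",(420,170,500,270),6); save(g,"p2.png",(320,90,440,200),6)
E
```

```text
time_s: 5.15
position: [0.4473, -0.3658, 0.3172]
tool_rot: [3.074, 0.642, 0.002]
force: [0.6, 1.1, -0.8]
width: 0.0232
grasp_force: 30.0
TCP [ 0.4473 -0.3658  0.3172] grasp [ 0.4476 -0.3659  0.1372] ->TCP [ 0.448 -0.365  0.32 ]
shift now-frame units [ 0.02 -0.01 -0.06]  in final frame [ 0.02 -0.01 -0.06]
turn units [ 0.001 -0.001  0.   ] rows>= 0.009188025886640933
[[461.49192209 243.39221048]] [[402.01352936 160.47514638]]
```

View pics/p1.png

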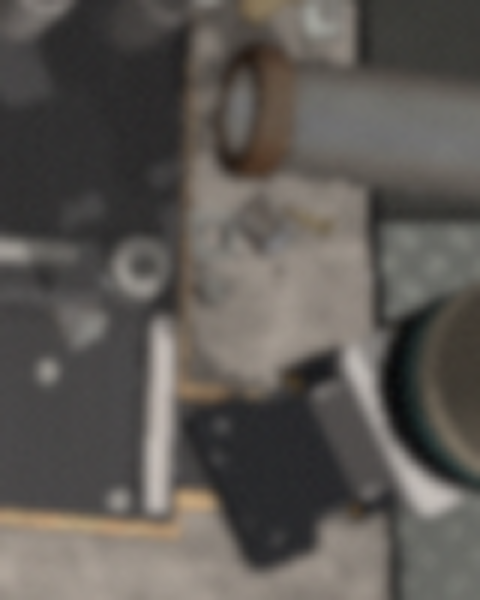

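The bush shows at px (443.8, 214.5); the gripper hides the boss.

```bash
python3 -c "
from h import *
f=cam('top'); print('bush',atz(f,(443.8,214.5),.054), 'park',atz(f,(461.5,243.3),.054))"
python3 -m crank '[{"dp":[0.01,-0.01,0.2],"delta_rot":[0,0,0],"gripper":1},{"dp":[0,0,0.15],"delta_rot":[0,0,0],"gripper":1},{"dp":[0,0,0.15],"delta_rot":[0,0,0],"gripper":1},{"dp":[0,0,0.1],"delta_rot":[0,0,0],"gripper":1},{"dp":[0,0,0],"delta_rot":[0,0,0],"gripper":1}]'
```

```text
bush [ 0.53082774 -0.31813302  0.054     ] park [ 0.44826142 -0.36503699  0.054     ]
time_s: 5.8
position: [0.4478, -0.3644, 0.2856]
tool_rot: [-3.073, -0.645, 0.002]
force: [0.2, 0.1, -1.0]
width: 0.0234
grasp_force: 30.0
```

```bash
python3 -m crank '[{"dp":[-0.02,-0.02,0.15],"delta_rot":[0,0,0],"gripper":1},{"dp":[0,0,0.15],"delta_rot":[0,0,0],"gripper":1},{"dp":[0,0,0.1],"delta_rot":[0,0,0],"gripper":1},{"dp":[0,0,0.06],"delta_rot":[0,0,0],"gripper":1},{"dp":[0,0,0],"delta_rot":[0,0,0],"gripper":1}]'
```

```text
time_s: 6.3
position: [0.4466, -0.3641, 0.2632]
tool_rot: [-3.074, -0.645, 0.001]
force: [0.2, -0.2, -0.4]
width: 0.0239
grasp_force: 30.0
```

```bash
python3 -m crank '[{"dp":[0,0,0],"delta_rot":[0,0,0],"gripper":-0.2},{"dp":[0,0,0],"delta_rot":[0,0,0],"gripper":-0.2},{"dp":[0,0,0],"delta_rot":[0,0,0],"gripper":-0.2},{"dp":[0,0,-0.5],"delta_rot":[0,0,0],"gripper":-0.2},{"dp":[0,0,-1],"delta_rot":[0,0,0],"gripper":-0.2}]';  python3 - <<'E'
from h import *
go((.559,-.256,.14),close=EY)
E
```

```text
time_s: 6.8
position: [0.4456, -0.3633, 0.3366]
tool_rot: [-3.069, -0.644, 0.008]
force: [0.8, -0.8, -0.6]
width: 0.0559
grasp_force: 0.0
TCP [ 0.4456 -0.3633  0.3366] grasp [ 0.4446 -0.3625  0.1566] ->TCP [ 0.559 -0.256  0.32 ]
shift now-frame units [ 2.94 -1.05  0.33]  in final frame [ 2.08 -2.33  0.33]
turn units [-0.004  0.003  0.316] rows>= 3.314495052548287
```

```bash
python3 -m crank '[{"dp":[0,0,0],"delta_rot":[0,0,0.08],"gripper":1},{"dp":[0,0,0],"delta_rot":[0,0,0.08],"gripper":1},{"dp":[0,0,0],"delta_rot":[0,0,0.08],"gripper":1},{"dp":[0,0,0],"delta_rot":[0,0,0.076],"gripper":1},{"dp":[0.5,-0.5,0],"delta_rot":[0,0,0],"gripper":1}]';python3 -m crank '[{"dp":[0.5,-0.6,0.1],"delta_rot":[0,0,0],"gripper":1},{"dp":[0.5,-0.6,0.1],"delta_rot":[0,0,0],"gripper":1},{"dp":[0.5,-0.6,0.1],"delta_rot":[0,0,0],"gripper":1},{"dp":[0,0,0],"delta_rot":[0,0,0],"gripper":1},{"dp":[0,0,0],"delta_rot":[0,0,0],"gripper":1}]';  python3 - <<'E'
from h import *
go((.559,-.256,.064),close=EY);s=read_state();print(s["width"])
E
```

```text
time_s: 7.3
position: [0.4703, -0.345, 0.3393]
tool_rot: [3.134, -0.147, -0.004]
force: [0.2, -1.5, -0.2]
width: 0.0195
grasp_force: 0.0
time_s: 7.8
position: [0.5563, -0.2568, 0.3236]
tool_rot: [-3.139, 0.126, 0.0]
force: [-1.3, -0.0, 0.3]
width: 0.0006
grasp_force: 0.0
TCP [ 0.5563 -0.2568  0.3236] grasp [ 0.5563 -0.2568  0.1436] ->TCP [ 0.559 -0.256  0.244]
shift now-frame units [ 0.05 -0.02  1.59]  in final frame [ 0.05 -0.02  1.59]
turn units [-0.     0.     0.002] rows>= 0.01938423691496709
0.0005848724224311605
```

```bash
python3 -m crank '[{"dp":[0.08,0,0.5],"delta_rot":[0,0,0],"gripper":1},{"dp":[0,0,0.5],"delta_rot":[0,0,0],"gripper":1},{"dp":[0,0,0.4],"delta_rot":[0,0,0],"gripper":1},{"dp":[0,0,0.2],"delta_rot":[0,0,0],"gripper":1},{"dp":[0,0,0],"delta_rot":[0,0,0],"gripper":1}]';python3 -m crank '[{"dp":[-0.2,0,0],"delta_rot":[0,0,0],"gripper":1},{"dp":[-0.2,0,0],"delta_rot":[0,0,0],"gripper":1},{"dp":[-0.4,0,0],"delta_rot":[0,0,0],"gripper":1},{"dp":[-0.4,0,0],"delta_rot":[0,0,0],"gripper":1},{"dp":[-0.4,0,0],"delta_rot":[0,0,0],"gripper":1}]'
```

```text
time_s: 8.3
position: [0.5586, -0.2592, 0.2428]
tool_rot: [-3.139, 0.133, 0.004]
force: [0.3, -0.5, -0.1]
width: 0.0005
grasp_force: 0.0
time_s: 8.8
position: [0.48, -0.2519, 0.2451]
tool_rot: [3.137, -0.129, 0.008]
force: [4.8, -1.9, -2.7]
width: 0.0007
grasp_force: 2.0
```

```bash
python3 -m crank '[{"dp":[-0.4,0,0],"delta_rot":[0,0,0],"gripper":1},{"dp":[-0.4,0,0],"delta_rot":[0,0,0],"gripper":1},{"dp":[-0.4,0,0],"delta_rot":[0,0,0],"gripper":1},{"dp":[-0.4,0,0],"delta_rot":[0,0,0],"gripper":1},{"dp":[-0.3,0,0],"delta_rot":[0,0,0],"gripper":1}]';python3 -m crank '[{"dp":[-0.1,0,0],"delta_rot":[0,0,0],"gripper":1},{"dp":[-0.1,0,0],"delta_rot":[0,0,0],"gripper":1},{"dp":[0,0,0],"delta_rot":[0,0,0],"gripper":1},{"dp":[0,0,0],"delta_rot":[0,0,0],"gripper":1},{"dp":[0,0,0],"delta_rot":[0,0,0],"gripper":1}]'
```

```text
time_s: 9.3
position: [0.3847, -0.244, 0.2451]
tool_rot: [3.137, -0.13, 0.006]
force: [3.5, 0.2, -1.0]
width: 0.0004
grasp_force: 1.8
time_s: 9.8
position: [0.3799, -0.2433, 0.2453]
tool_rot: [3.135, -0.126, 0.02]
force: [12.4, 0.6, -5.0]
width: 0.0004
grasp_force: 5.9
```

```bash
python3 -m crank '[{"dp":[0.2,0,0],"delta_rot":[0,0,0],"gripper":1},{"dp":[0.1,0,-0.5],"delta_rot":[0,0,0],"gripper":1},{"dp":[0,0,-1],"delta_rot":[0,0,0],"gripper":1},{"dp":[0,0,-1],"delta_rot":[0,0,0],"gripper":-1},{"dp":[0,0,-0.8],"delta_rot":[0,0,0],"gripper":-1}]'; python3 - <<'E'
from h import *
s=read_state();print(s["position"])
g=cam("side");f=cam("top")
save(g,"s1.png",(215,250,385,340),4.7)
save(f,"t1.png",(395,150,495,265),5)
E
```

```text
time_s: 10.3
position: [0.3892, -0.2441, 0.4116]
tool_rot: [3.138, -0.131, 0.0]
force: [0.7, -0.8, -0.5]
width: 0.013
grasp_force: 0.0
[ 0.38923674 -0.24408973  0.41163448]
```

View pics/s1.png

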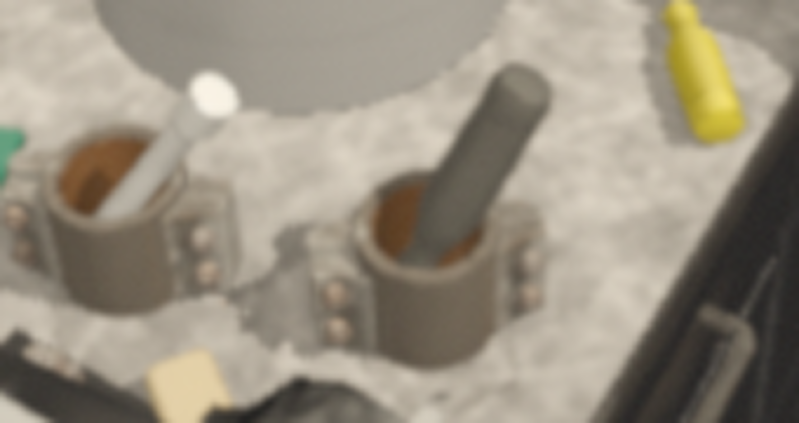

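View pics/t1.png

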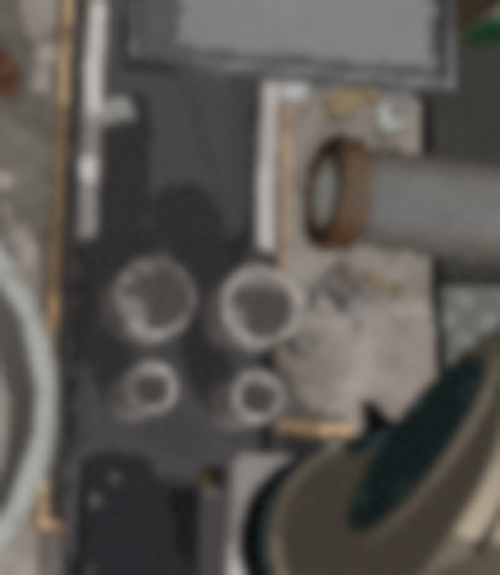

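```bash
python3 - <<'E'
from h import *
f=cam("top");g=cam("side")
C=lambda x,y:(395+x/5,150+y/5)
for n,p in [("cup0",(154,300)),("cup1",(260,307)),("cup2",(150,388)),("cup3",(256,397))]: print(n,atz(f,C(*p),.108).round(4))
T=lambda x,y:(160+x/4.6,170+y/4.6); S=lambda x,y:(215+x/4.7,250+y/4.7)
for n,t1,t2,s1,s2 in [("scr",(203,443),(208,378),(525,84),(432,250)),("ext",(123,223),(152,142),(214,96),(110,210))]:
    top=tri([ray(f,T(*t1)),ray(g,S(*s1))])
    n1=np.cross(ray(f,T(*t1))[1],ray(f,T(*t2))[1]);n2=np.cross(ray(g,S(*s1))[1],ray(g,S(*s2))[1])
    a=np.cross(n1,n2);a/=np.linalg.norm(a);a*=np.sign(a[2])
    L={"scr":.165,"ext":.149}[n]
    print(n,top.round(4),a.round(3),"foot",(top-L*a).round(3), "resid px",proj(f,top)-T(*t1),proj(g,top)-S(*s1))
for n,p in [("c1",(428,225)),("c2",(116,187))]: print(n,atz(g,S(*p),.068).round(3))
E
```

```text
cup0 [ 0.5351 -0.2532  0.108 ]
cup1 [ 0.5313 -0.3114  0.108 ]
cup2 [ 0.4867 -0.2491  0.108 ]
cup3 [ 0.4818 -0.3068  0.108 ]
scr [0.3799 0.3347 0.1453] [-0.293 -0.279  0.914] foot [ 0.428  0.381 -0.006] resid px [[-0.03233036 -0.0893978 ]] [[0.11613028 0.02387555]]
ext [0.5075 0.3954 0.1261] [-0.535 -0.178  0.826] foot [0.587 0.422 0.003] resid px [[-0.04579183 -0.08929933]] [[0.12304556 0.03082925]]
c1 [0.411 0.369 0.068]
c2 [0.551 0.424 0.068]
```

```bash
python3 - <<'E'
from h import *
f=cam("top")
for n,z,p in [("topfront",.37,(256,210)),("midfront",.3,(262,219)),("lowfront",.05,(272,230)),("left",.37,(203,160)),("right",.37,(311,160)),("rt2",.2,(313,195)),("pot",.1,(315,235)),("vise",.24,(132,225)),("vise2",.05,(172,205))]: print(n,atz(f,p,z).round(3))
go((.3887,.343,.118),axis=(.293,.279,-.914),close=EY); print(read_state()["qpos"].round(2))
E
```

```text
topfront [0.492 0.162 0.37 ]
midfront [0.483 0.161 0.3  ]
lowfront [0.486 0.174 0.05 ]
left [0.599 0.279 0.37 ]
right [0.599 0.05  0.37 ]
rt2 [0.558 0.052 0.2  ]
pot [0.467 0.049 0.1  ]
vise [0.475 0.488 0.24 ]
vise2 [0.557 0.47  0.05 ]
TCP [ 0.3894 -0.2438  0.4085] grasp [ 0.3893 -0.2436  0.2285] ->TCP [0.3359 0.2928 0.2826]
shift now-frame units [ -1.95 -10.6    2.53]  in final frame [-2.59 -9.54  4.98]
turn units [ 0.194  0.181 -0.028] rows>= 2.797212660007065
[ 0.35  0.36  0.2   2.03 -0.1   0.77 -1.04]
```

```bash
for i in 1; do python3 -m crank '[{"dp":[-0.16,-0.7,0],"delta_rot":[0,0,0],"gripper":-1},{"dp":[-0.16,-0.7,0],"delta_rot":[0,0,0],"gripper":-1},{"dp":[-0.16,-0.7,0],"delta_rot":[0,0,0],"gripper":-1},{"dp":[-0.16,-0.7,0],"delta_rot":[0,0,0],"gripper":-1},{"dp":[-0.16,-0.7,0],"delta_rot":[0,0,0],"gripper":-1}]'; python3 -m crank '[{"dp":[-0.16,-0.7,0],"delta_rot":[0,0,0],"gripper":-1},{"dp":[-0.16,-0.7,0],"delta_rot":[0,0,0],"gripper":-1},{"dp":[-0.16,-0.7,0],"delta_rot":[0,0,0],"gripper":-1},{"dp":[-0.16,-0.7,0],"delta_rot":[0,0,0],"gripper":-1},{"dp":[-0.16,-0.7,0],"delta_rot":[0,0,0],"gripper":-1}]'; python3 -m crank '[{"dp":[-0.16,-0.7,0],"delta_rot":[0,0,0],"gripper":-1},{"dp":[-0.16,-0.7,0],"delta_rot":[0,0,0],"gripper":-1},{"dp":[-0.16,-0.7,0],"delta_rot":[0,0,0],"gripper":-1},{"dp":[-0.16,-0.7,0],"delta_rot":[0,0,0],"gripper":-1},{"dp":[0,-0.4,0],"delta_rot":[0,0,0],"gripper":-1}]'; done;  python3 - <<'E'
from h import *
go((.369,.324,.180),axis=(.293,.279,-.914),close=EY); print(read_state()["qpos"].round(2))
E
```

```text
time_s: 11.05
position: [0.3636, -0.0651, 0.4072]
tool_rot: [-3.139, 0.131, 0.007]
force: [0.4, 0.7, 0.2]
width: 0.0729
grasp_force: 0.0
time_s: 11.55
position: [0.3383, 0.1122, 0.4074]
tool_rot: [3.137, -0.13, -0.006]
force: [0.2, 0.1, 0.1]
width: 0.0937
grasp_force: 0.0
time_s: 12.05
position: [0.3192, 0.2755, 0.407]
tool_rot: [3.137, -0.124, -0.005]
force: [0.4, -0.5, 0.4]
width: 0.094
grasp_force: 0.0
TCP [0.3192 0.2755 0.407 ] grasp [0.3186 0.2751 0.227 ] ->TCP [0.3162 0.2738 0.3446]
shift now-frame units [-0.05  0.04  1.25]  in final frame [-0.41  0.39  1.11]
turn units [ 0.195  0.183 -0.026] rows>= 2.8195097636254727
[-0.76  0.31 -0.02  2.11  0.01  0.73 -2.44]
```

```bash
python3 -m crank '[{"dp":[0,0,0],"delta_rot":[0.049,0.046,-0.007],"gripper":-1},{"dp":[0,0,0],"delta_rot":[0.049,0.046,-0.007],"gripper":-1},{"dp":[0,0,0],"delta_rot":[0.049,0.046,-0.006],"gripper":-1},{"dp":[0,0,0],"delta_rot":[0.049,0.046,-0.006],"gripper":-1},{"dp":[-0.2,0.2,0.3],"delta_rot":[0,0,0],"gripper":-1}]'; python3 -m crank '[{"dp":[-0.2,0.2,0.4],"delta_rot":[0,0,0],"gripper":-1},{"dp":[0,0,0.4],"delta_rot":[0,0,0],"gripper":-1},{"dp":[0,0,0],"delta_rot":[0,0,0],"gripper":-1},{"dp":[0,0,0],"delta_rot":[0,0,0],"gripper":-1},{"dp":[0,0,0],"delta_rot":[0,0,0],"gripper":-1}]';   python3 - <<'E'
from h import *
go((.3887,.343,.118),axis=(.293,.279,-.914),close=EY); print(read_state()["qpos"].round(2))
g=cam("side");save(g,"s2.png",(230,180,400,330),4)
E
```

```text
time_s: 12.55
position: [0.3163, 0.2667, 0.3889]
tool_rot: [-2.867, 0.069, -0.39]
force: [7.2, 13.1, 1.7]
width: 0.0943
grasp_force: 0.0
time_s: 13.05
position: [0.3278, 0.272, 0.3692]
tool_rot: [-2.893, 0.067, -0.356]
force: [-0.6, 0.2, -0.2]
width: 0.0937
grasp_force: 0.0
TCP [0.3278 0.272  0.3692] grasp [0.3718 0.311  0.1991] ->TCP [0.3359 0.2928 0.2826]
shift now-frame units [-0.28 -0.01  1.77]  in final frame [-0.37  0.11  1.75]
turn units [ 0.043  0.032 -0.004] rows>= 0.5652155789023955
[-0.52  0.33 -0.31  2.29  0.56  0.23 -2.94]
```

View pics/s2.png

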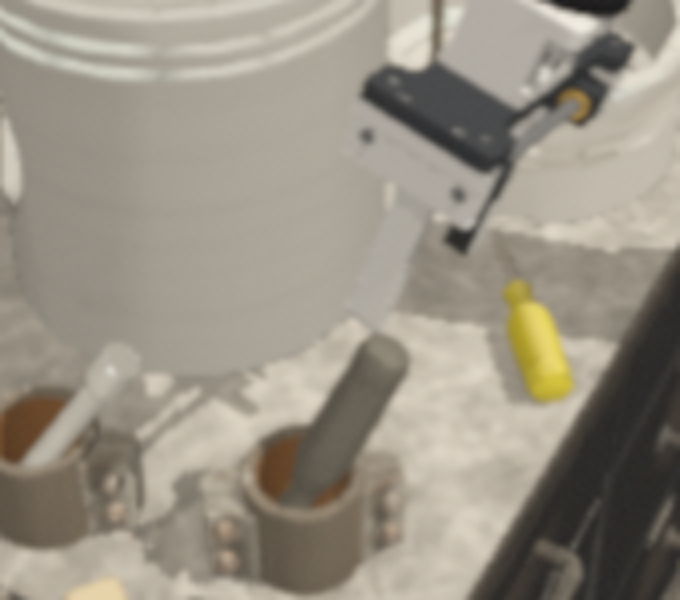

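```bash
python3 - <<'E'
from h import *
go((.369,.324,.180),axis=(.17,.162,-.972),close=(.69,-.72,0)); 
E
```

```text
TCP [0.3278 0.2721 0.3695] grasp [0.372  0.3113 0.1994] ->TCP [0.3384 0.2948 0.355 ]
shift now-frame units [ 0.1  -0.38  0.42]  in final frame [ 0.39 -0.18  0.39]
turn units [-0.018 -0.061 -0.515] rows>= 5.432412174779293
```

```bash
python3 -m crank '[{"dp":[0,-0.1,-0.1],"delta_rot":[-0.003,-0.01,-0.085],"gripper":-1},{"dp":[0,0,0],"delta_rot":[-0.003,-0.01,-0.085],"gripper":-1},{"dp":[0,0,0],"delta_rot":[-0.003,-0.01,-0.085],"gripper":-1},{"dp":[0,0,0],"delta_rot":[-0.003,-0.01,-0.085],"gripper":-1},{"dp":[0,0,0],"delta_rot":[-0.003,-0.01,-0.085],"gripper":-1}]'; python3 -m crank '[{"dp":[0,0,0],"delta_rot":[-0.003,-0.01,-0.085],"gripper":-1},{"dp":[0,0,0],"delta_rot":[0,0,0],"gripper":-1},{"dp":[0,0,0],"delta_rot":[0,0,0],"gripper":-1},{"dp":[0,0,0],"delta_rot":[0,0,0],"gripper":-1},{"dp":[0,0,0],"delta_rot":[0,0,0],"gripper":-1}]';   python3 - <<'E'
from h import *
go((.369,.324,.180),axis=(.17,.162,-.972),close=(.69,-.72,0))
go((.390,.3445,.114),axis=(.17,.162,-.972),close=(.69,-.72,0)); print(read_state()["qpos"].round(2))
E
```

```text
time_s: 13.6
position: [0.3268, 0.2759, 0.3757]
tool_rot: [-2.862, -0.931, -0.346]
force: [-0.6, -0.2, -0.2]
width: 0.0938
grasp_force: 0.0
time_s: 14.1
position: [0.327, 0.2761, 0.3754]
tool_rot: [-2.82, -1.119, -0.339]
force: [0.1, 0.4, -0.1]
width: 0.0938
grasp_force: 0.0
TCP [0.327  0.2761 0.3754] grasp [0.358  0.3054 0.2005] ->TCP [0.3384 0.2948 0.355 ]
shift now-frame units [ 0.31 -0.12  0.5 ]  in final frame [ 0.32 -0.11  0.5 ]
turn units [ 0.001 -0.001 -0.005] rows>= 0.058615454739122955
TCP [0.327  0.2761 0.3754] grasp [0.358  0.3054 0.2005] ->TCP [0.3594 0.3153 0.289 ]
shift now-frame units [ 0.57 -0.13  1.92]  in final frame [ 0.58 -0.12  1.92]
turn units [ 0.001 -0.001 -0.005] rows>= 0.058615454739122955
[-0.25  0.38 -0.68  2.23  0.65  0.45 -2.25]
```

```bash
python3 -m crank '[{"dp":[0.32,-0.12,0.4],"delta_rot":[0,0,0],"gripper":-1},{"dp":[0.08,0,0.45],"delta_rot":[0,0,0],"gripper":-1},{"dp":[0.08,0,0.45],"delta_rot":[0,0,0],"gripper":-1},{"dp":[0.08,0,0.4],"delta_rot":[0,0,0],"gripper":-1},{"dp":[0,0,0.2],"delta_rot":[0,0,0],"gripper":-1}]'; python3 -m crank '[{"dp":[0,0,0],"delta_rot":[0,0,0],"gripper":1},{"dp":[0,0,0],"delta_rot":[0,0,0],"gripper":1},{"dp":[0,0,0],"delta_rot":[0,0,0],"gripper":1},{"dp":[0,0,0],"delta_rot":[0,0,0],"gripper":1},{"dp":[0,0,0],"delta_rot":[0,0,0],"gripper":1}]';  python3 -m crank '[{"dp":[0,0,0],"delta_rot":[0,0,0],"gripper":1},{"dp":[0,0,0],"delta_rot":[0,0,0],"gripper":1},{"dp":[0,0,0],"delta_rot":[0,0,0],"gripper":1},{"dp":[0,0,0],"delta_rot":[0,0,0],"gripper":1},{"dp":[0,0,0],"delta_rot":[0,0,0],"gripper":1}]';  python3 - <<'E'
from h import *
go((.390,.3445,.114),axis=(.17,.162,-.972),close=(.69,-.72,0)); print(read_state()["qpos"].round(2))
E
```

```text
time_s: 14.6
position: [0.3593, 0.3152, 0.2883]
tool_rot: [-2.82, -1.12, -0.337]
force: [0.3, -0.7, 0.8]
width: 0.0943
grasp_force: 0.0
time_s: 15.1
position: [0.3593, 0.3145, 0.2902]
tool_rot: [-2.82, -1.12, -0.34]
force: [-0.1, -0.4, -0.1]
width: 0.0575
grasp_force: 0.0
time_s: 15.6
position: [0.3592, 0.3147, 0.2896]
tool_rot: [-2.82, -1.121, -0.339]
force: [0.5, -0.2, 0.0]
width: 0.0309
grasp_force: 29.8
TCP [0.3592 0.3147 0.2896] grasp [0.3901 0.344  0.1148] ->TCP [0.3594 0.3153 0.289 ]
shift now-frame units [ 0.01 -0.01  0.02]  in final frame [ 0.01 -0.01  0.02]
turn units [ 0.    -0.001 -0.005] rows>= 0.05158723355428102
[-0.5   0.57 -0.4   2.2   0.95  0.28 -2.53]
```

```bash
cat >> h.py <<'E'
import json
def hold(foot,axis,name):
    s=read_state(); M=R.from_rotvec(s["tool_rot"]).as_matrix(); p=s["position"]
    json.dump([list(M.T@(np.array(foot)-p)),list(M.T@np.array(axis))],open(name+".json","w"))
def held(name):
    s=read_state(); M=R.from_rotvec(s["tool_rot"]).as_matrix(); p=s["position"]
    a,b=json.load(open(name+".json")); return p+M@np.array(a), M@np.array(b)
def place(name,foot,axis,spin=None):
    """shift/turn so held tool's foot goes to foot, its axis to axis (minimal turn)"""
    s=read_state(); M=R.from_rotvec(s["tool_rot"]).as_matrix(); p=s["position"]
    fg,ag=[np.array(v) for v in json.load(open(name+".json"))]
    a=M@ag; b=np.array(axis,float); b/=np.linalg.norm(b); v=np.cross(a,b); sn=np.linalg.norm(v)
    Q=R.from_rotvec(v/max(sn,1e-9)*np.arctan2(sn,a@b)).as_matrix()
    if spin is not None: Q=R.from_rotvec(b*spin).as_matrix()@Q
    D=Q@M; tc=np.array(foot)-D@fg
    print("foot",(p+M@fg).round(4),"axis",a.round(3),"TCP",p.round(3),"->",tc.round(3),"tool z ->",D[:,2].round(3),"tool y->",D[:,1].round(2))
    print("turn units",(R.from_matrix(M.T@D).as_rotvec()/(np.pi/2)).round(3),"shift final frame",(D.T@(tc-p)/.05).round(2),"now frame",(M.T@(tc-p)/.05).round(2))
E
python3 - <<'E'
from h import *
a=np.array([-.293,-.279,.914]); hold((.428,.381,-.005),a,"scr")
M=R.from_rotvec(read_state()["tool_rot"]).as_matrix(); print(M.T@a*.11/.05)
E
```

```text
[-0.38851807  0.0030845  -2.1643984 ]
```

```bash
python3 -m crank '[{"dp":[-0.05,0,-0.25],"delta_rot":[0,0,0],"gripper":1},{"dp":[-0.09,0,-0.5],"delta_rot":[0,0,0],"gripper":1},{"dp":[-0.09,0,-0.5],"delta_rot":[0,0,0],"gripper":1},{"dp":[-0.09,0,-0.5],"delta_rot":[0,0,0],"gripper":1},{"dp":[-0.09,0,-0.5],"delta_rot":[0,0,0],"gripper":1}]'; python3 - <<'E'
from h import *
s=read_state();print(s["force"],s["width"],s["qpos"].round(2))
place("scr",(.35,.26,.21),(0,0,1))
E
```

```text
time_s: 16.1
position: [0.3247, 0.2821, 0.3946]
tool_rot: [-2.82, -1.121, -0.336]
force: [0.8, -0.7, -1.4]
width: 0.0307
grasp_force: 29.8
[ 0.76901211 -0.70376005 -1.42671225] 0.030710443798668618 [-0.2   0.36 -0.76  2.2   0.6   0.51 -2.21]
foot [0.3932 0.3481 0.0998] axis [-0.292 -0.278  0.915] TCP [0.325 0.282 0.395] -> [0.373 0.282 0.518] tool z -> [-0.127 -0.122 -0.984] tool y-> [ 0.69 -0.73  0.  ]
turn units [-0.001 -0.264 -0.   ] shift final frame [ 0.25  0.68 -2.55] now frame [ 1.26  0.68 -2.24]
```

```bash
python3 -m crank '[{"dp":[0,0,-0.7],"delta_rot":[0,0,0],"gripper":1},{"dp":[0.3,0.1,-0.6],"delta_rot":[0,-0.066,0],"gripper":1},{"dp":[0.3,0.2,-0.4],"delta_rot":[0,-0.066,0],"gripper":1},{"dp":[0.3,0.2,0],"delta_rot":[0,-0.066,0],"gripper":1},{"dp":[0,0.2,0],"delta_rot":[0,-0.066,0],"gripper":1}]'; python3 - <<'E'
from h import *
s=read_state();print(s["force"],s["width"],s["qpos"].round(2))
place("scr",(.38,.0,.19),(0,0,1),spin=-np.radians(45))
E
```

```text
time_s: 16.6
position: [0.3701, 0.2755, 0.4839]
tool_rot: [2.851, 1.131, -0.253]
force: [-0.1, -1.3, -2.7]
width: 0.0307
grasp_force: 29.8
[-0.12370748 -1.26677554 -2.65191278] 0.03071102302009901 [-0.07  0.43 -0.9   1.82  0.31  1.24 -1.9 ]
foot [0.3464 0.2547 0.1757] axis [ 0.001 -0.002  1.   ] TCP [0.37  0.276 0.484] -> [ 0.412 -0.001  0.498] tool z -> [-0.177  0.004 -0.984] tool y-> [-0.03 -1.    0.  ]
turn units [ 0.087 -0.001  0.492] shift final frame [ 0.94  5.51 -0.45] now frame [-3.19  4.6   0.28]
```

```bash
python3 - <<'E'
from h import *
place("scr",(.36,.22,.19),(0,0,1),spin=np.radians(135))
E
```

```text
foot [0.3464 0.2547 0.1757] axis [ 0.001 -0.002  1.   ] TCP [0.37  0.276 0.484] -> [0.328 0.221 0.498] tool z -> [ 0.177 -0.004 -0.984] tool y-> [0.03 1.   0.  ]
turn units [-0.265  0.    -1.476] shift final frame [ 0.74 -1.11 -0.42] now frame [-1.38  0.21 -0.04]
```

```bash
python3 -m crank '[{"dp":[-0.3,0,-0.2],"delta_rot":[-0.0166,0,-0.092],"gripper":1},{"dp":[0,0,0],"delta_rot":[-0.0166,0,-0.092],"gripper":1},{"dp":[0,0,0],"delta_rot":[-0.0166,0,-0.092],"gripper":1},{"dp":[0,0,0],"delta_rot":[-0.0166,0,-0.092],"gripper":1},{"dp":[0,0,0],"delta_rot":[-0.0166,0,-0.092],"gripper":1}]'; python3 -m crank '[{"dp":[0,0,0],"delta_rot":[-0.0166,0,-0.092],"gripper":1},{"dp":[0,0,0],"delta_rot":[-0.0166,0,-0.092],"gripper":1},{"dp":[0,0,0],"delta_rot":[-0.0166,0,-0.092],"gripper":1},{"dp":[0,0,0],"delta_rot":[-0.0166,0,-0.092],"gripper":1},{"dp":[0,0,0],"delta_rot":[-0.0166,0,-0.092],"gripper":1}]'; python3 -m crank '[{"dp":[0,0,0],"delta_rot":[-0.0166,0,-0.092],"gripper":1},{"dp":[0,0,0],"delta_rot":[-0.0166,0,-0.092],"gripper":1},{"dp":[0,0,0],"delta_rot":[-0.0166,0,-0.092],"gripper":1},{"dp":[0,0,0],"delta_rot":[-0.0166,0,-0.092],"gripper":1},{"dp":[0,0,0],"delta_rot":[-0.0166,0,-0.092],"gripper":1}]'; python3 - <<'E'
from h import *
s=read_state();print(s["force"],s["width"],s["qpos"].round(2))
place("scr",(.37,-.25,.19),(0,0,1))
place("scr",(.531,-.309,.16),(0,0,1))
E
```

```text
time_s: 17.1
position: [0.3589, 0.2661, 0.4953]
tool_rot: [2.209, 2.051, -0.194]
force: [0.7, 0.2, -1.0]
width: 0.031
grasp_force: 29.8
time_s: 17.6
position: [0.3589, 0.2661, 0.4952]
tool_rot: [1.31, 2.676, -0.114]
force: [-0.9, 0.5, -1.5]
width: 0.0311
grasp_force: 29.8
time_s: 18.1
position: [0.3588, 0.2661, 0.4952]
tool_rot: [0.261, 2.951, -0.021]
force: [-0.7, -0.0, -1.4]
width: 0.0309
grasp_force: 29.8
[-0.66929279 -0.0094946  -1.39198123] 0.030910596900594865 [ 0.15  0.39 -1.23  1.95  0.62  1.07  0.04]
foot [0.3907 0.26   0.1871] axis [-0.002  0.     1.   ] TCP [0.359 0.266 0.495] -> [ 0.339 -0.244  0.498] tool z -> [ 0.174 -0.03  -0.984] tool y-> [0.18 0.98 0.  ]
turn units [ 0.     0.001 -0.   ] shift final frame [ -1.38 -10.11   0.17] now frame [ -1.38 -10.11   0.18]
foot [0.3907 0.26   0.1871] axis [-0.002  0.     1.   ] TCP [0.359 0.266 0.495] -> [ 0.5   -0.303  0.468] tool z -> [ 0.174 -0.03  -0.984] tool y-> [0.18 0.98 0.  ]
turn units [ 0.     0.001 -0.   ] shift final frame [ -4.6  -10.71   1.36] now frame [ -4.6  -10.71   1.37]
```

```bash
python3 -m crank '[{"dp":[0,-0.7,0],"delta_rot":[0,0,0],"gripper":1},{"dp":[0,-0.7,0],"delta_rot":[0,0,0],"gripper":1},{"dp":[0,-0.7,0],"delta_rot":[0,0,0],"gripper":1},{"dp":[0,-0.7,0],"delta_rot":[0,0,0],"gripper":1},{"dp":[0,-0.7,0],"delta_rot":[0,0,0],"gripper":1}]'; python3 -m crank '[{"dp":[0,-0.7,0],"delta_rot":[0,0,0],"gripper":1},{"dp":[0,-0.7,0],"delta_rot":[0,0,0],"gripper":1},{"dp":[0,-0.7,0],"delta_rot":[0,0,0],"gripper":1},{"dp":[0,-0.7,0],"delta_rot":[0,0,0],"gripper":1},{"dp":[0,-0.7,0],"delta_rot":[0,0,0],"gripper":1}]'; python3 -m crank '[{"dp":[-0.7,-0.7,0],"delta_rot":[0,0,0],"gripper":1},{"dp":[-0.7,-0.7,0],"delta_rot":[0,0,0],"gripper":1},{"dp":[-0.7,-0.7,0],"delta_rot":[0,0,0],"gripper":1},{"dp":[-0.7,-0.7,0],"delta_rot":[0,0,0],"gripper":1},{"dp":[-0.7,-0.7,0],"delta_rot":[0,0,0],"gripper":1}]'; python3 - <<'E'
from h import *
s=read_state();print(s["force"],s["width"],s["qpos"].round(2))
place("scr",(.530,-.309,.14),(0,0,1))
f=cam("top");g=cam("side")
print(proj(g,[held("scr")[0],held("scr")[0]+.165*held("scr")[1]]))
save(g,"s3.png",(300,20,460,150),5)
E
```

```text
time_s: 18.6
position: [0.3265, 0.093, 0.4946]
tool_rot: [0.269, 2.951, -0.022]
force: [0.8, -0.2, -0.6]
width: 0.0308
grasp_force: 29.8
time_s: 19.1
position: [0.295, -0.0768, 0.4947]
tool_rot: [0.271, 2.95, -0.023]
force: [0.9, -0.1, -0.1]
width: 0.0311
grasp_force: 29.8
time_s: 19.6
position: [0.4343, -0.2808, 0.525]
tool_rot: [0.271, 2.952, -0.02]
force: [-0.1, 0.2, -2.0]
width: 0.0309
grasp_force: 29.8
[-0.11536385  0.15141417 -1.95011428] 0.03088070322171482 [ 1.11  0.34 -0.77  1.77  0.24  0.96  1.65]
foot [ 0.4657 -0.2866  0.2169] axis [-0.001 -0.001  1.   ] TCP [ 0.434 -0.281  0.525] -> [ 0.499 -0.303  0.448] tool z -> [ 0.174 -0.031 -0.984] tool y-> [0.18 0.98 0.  ]
turn units [ 0.001  0.    -0.   ] shift final frame [-1.05 -0.2   1.75] now frame [-1.05 -0.2   1.75]
[[395.01123872 125.02152778]
 [401.1946515   75.31176015]]
```

View pics/s3.png

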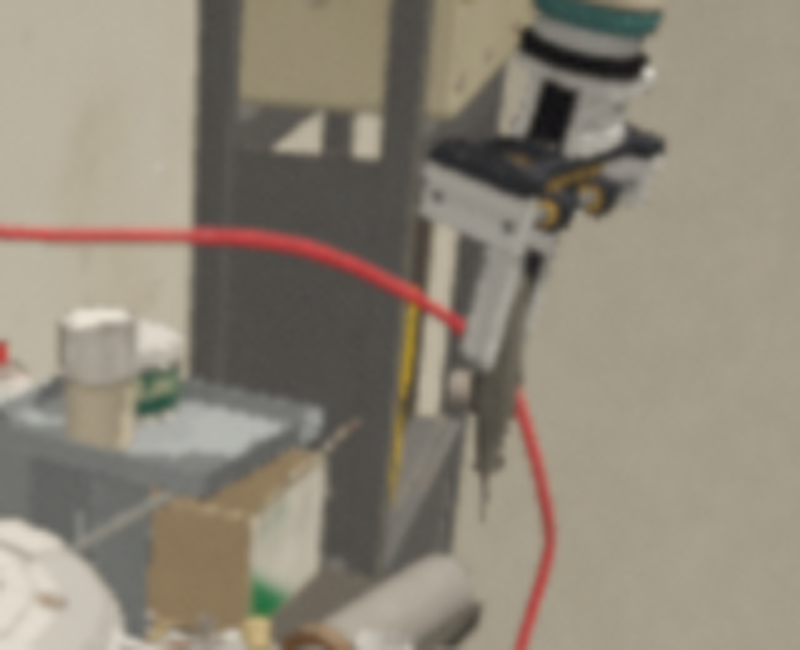

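```bash
python3 -m crank '[{"dp":[-0.5,-0.1,0],"delta_rot":[0,0,0],"gripper":1},{"dp":[-0.63,-0.1,0.2],"delta_rot":[0,0,0],"gripper":1},{"dp":[0,0,0.5],"delta_rot":[0,0,0],"gripper":1},{"dp":[0,0,0.5],"delta_rot":[0,0,0],"gripper":1},{"dp":[0,0,0.4],"delta_rot":[0,0,0],"gripper":1}]'; python3 - <<'E'
from h import *
s=read_state();print(s["force"],s["width"])
place("scr",(.534,-.309,.115),(0,0,1))
g=cam("side");f=cam("top")
h=held("scr")
print(proj(g,[h[0],h[0]+.165*h[1],[.529,-.309,.108]]))
im=np.vstack([cv2.resize(g["color"][60:170,320:440],(600,550)),]) 
t=cv2.resize(f["color"][150:260,400:500],(500,550))
cv2.imwrite("pics/s4.png",cv2.resize(np.hstack([im,t]),(800,400))[:,:,::-1])
E
```

```text
time_s: 20.2
position: [0.5002, -0.3008, 0.4549]
tool_rot: [0.269, 2.953, -0.019]
force: [-0.2, 0.1, -1.2]
width: 0.0309
grasp_force: 29.9
[-0.17885514  0.12113039 -1.22302331] 0.030896756207352407
foot [ 0.5314 -0.3063  0.1467] axis [ 0.    -0.002  1.   ] TCP [ 0.5   -0.301  0.455] -> [ 0.503 -0.303  0.423] tool z -> [ 0.174 -0.031 -0.984] tool y-> [0.18 0.98 0.  ]
turn units [ 0.001 -0.    -0.   ] shift final frame [ 0.06 -0.03  0.64] now frame [ 0.06 -0.03  0.63]
[[377.68248527 138.89756018]
 [381.94377372  93.0194586 ]
 [377.25904715 148.12912828]]
```

View pics/s4.png

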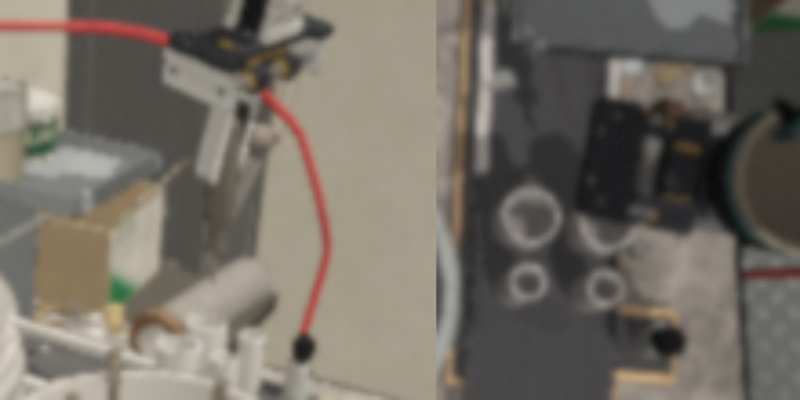

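```bash
python3 -m crank '[{"dp":[0.04,-0.03,0.3],"delta_rot":[0,0,0],"gripper":1},{"dp":[0.04,0,0.33],"delta_rot":[0,0,0],"gripper":1},{"dp":[0.04,0,0.25],"delta_rot":[0,0,0],"gripper":1},{"dp":[0.04,0,0.25],"delta_rot":[0,0,0],"gripper":1},{"dp":[0,0,0],"delta_rot":[0,0,0],"gripper":1}]'; python3 - <<'E'
from h import *
s=read_state();print(s["force"],s["width"])
place("scr",(.533,-.309,.05),(0,0,1))
E
```

```text
time_s: 20.8
position: [0.5019, -0.303, 0.3985]
tool_rot: [0.27, 2.953, -0.019]
force: [-1.1, -0.1, -1.4]
width: 0.0313
grasp_force: 29.9
[-1.14551883 -0.11784117 -1.37147993] 0.03127893207934574
foot [ 0.533  -0.3086  0.0904] axis [ 0.001 -0.002  1.   ] TCP [ 0.502 -0.303  0.399] -> [ 0.502 -0.303  0.358] tool z -> [ 0.174 -0.031 -0.984] tool y-> [0.18 0.98 0.  ]
turn units [ 0.001 -0.001 -0.   ] shift final frame [0.15 0.   0.8 ] now frame [0.15 0.   0.8 ]
```

```bash
python3 -m crank '[{"dp":[0.036,0,0.2],"delta_rot":[0,0,0],"gripper":1},{"dp":[0.036,0,0.2],"delta_rot":[0,0,0],"gripper":1},{"dp":[0.018,0,0.1],"delta_rot":[0,0,0],"gripper":1},{"dp":[0,0,0],"delta_rot":[0,0,0],"gripper":1},{"dp":[0,0,0],"delta_rot":[0,0,0],"gripper":1}]'; python3 - <<'E'
from h import *
s=read_state();print(s["force"],s["wrist_torque"],s["width"])
place("scr",(.533,-.309,.045),(0,0,1))
E
```

```text
time_s: 21.3
position: [0.5028, -0.303, 0.3745]
tool_rot: [0.27, 2.95, -0.021]
force: [-0.3, -0.3, -1.0]
width: 0.0309
grasp_force: 29.9
[-0.34553614 -0.3005275  -1.03629501] [0.09321845 0.07862548 0.00777825] 0.030878285667510958
foot [ 0.5347 -0.309   0.0664] axis [-0.002 -0.001  1.   ] TCP [ 0.503 -0.303  0.374] -> [ 0.502 -0.303  0.353] tool z -> [ 0.174 -0.031 -0.984] tool y-> [0.18 0.98 0.  ]
turn units [ 0.001  0.001 -0.   ] shift final frame [0.1  0.   0.42] now frame [ 0.1  -0.    0.42]
```

No contact force, so it is passing into the cup.

```bash
python3 -m crank '[{"dp":[0.04,0,0.15],"delta_rot":[0,0,0],"gripper":1},{"dp":[0.04,0,0.15],"delta_rot":[0,0,0],"gripper":1},{"dp":[0.02,0,0.12],"delta_rot":[0,0,0],"gripper":1},{"dp":[0,0,0],"delta_rot":[0,0,0],"gripper":1},{"dp":[0,0,0],"delta_rot":[0,0,0],"gripper":1}]'; python3 - <<'E'
from h import *
s=read_state();print(s["force"],s["wrist_torque"],s["width"])
place("scr",(.533,-.309,.045),(0,0,1))
E
```

```text
time_s: 21.8
position: [0.5015, -0.3028, 0.3525]
tool_rot: [0.27, 2.951, -0.02]
force: [0.4, -0.8, -1.3]
width: 0.0306
grasp_force: 30.0
[ 0.39921843 -0.75137532 -1.28122201] [ 0.09084243  0.09869061 -0.01499816] 0.030635164468133573
foot [ 0.5332 -0.3087  0.0445] axis [-0.002 -0.001  1.   ] TCP [ 0.501 -0.303  0.353] -> [ 0.502 -0.303  0.353] tool z -> [ 0.174 -0.031 -0.984] tool y-> [0.18 0.98 0.  ]
turn units [ 0.001  0.001 -0.   ] shift final frame [-0.01  0.   -0.01] now frame [-0.01  0.   -0.01]
```

```bash
python3 -m crank '[{"dp":[0,0,0],"delta_rot":[0,0,0],"gripper":-0.4},{"dp":[0,0,0],"delta_rot":[0,0,0],"gripper":-0.4},{"dp":[0,0,0],"delta_rot":[0,0,0],"gripper":-0.4},{"dp":[0,0,0],"delta_rot":[0,0,0],"gripper":-0.4},{"dp":[0.05,0,-0.3],"delta_rot":[0,0,0],"gripper":-0.4}]'; python3 -m crank '[{"dp":[0,0,-0.6],"delta_rot":[0,0,0],"gripper":-0.4},{"dp":[0.3,0,-0.8],"delta_rot":[0,0,0],"gripper":-1},{"dp":[0.6,0.3,-0.6],"delta_rot":[0,0,0],"gripper":-1},{"dp":[0.7,0.7,-0.2],"delta_rot":[0,0,0],"gripper":-1},{"dp":[0.7,0.7,0],"delta_rot":[0,0,0],"gripper":-1}]'; python3 - <<'E'
from h import *
s=read_state();print(s["qpos"].round(2))
f=cam("top");g=cam("side")
def yel(f,box):
    x0,y0,x1,y1=box
    hsv=cv2.cvtColor(f["color"],cv2.COLOR_RGB2HSV)[y0:y1,x0:x1]
    m=((hsv[...,0]>20)&(hsv[...,0]<35)&(hsv[...,1]>140)&(hsv[...,2]>80)).astype(np.uint8)
    n,l,st,c=cv2.connectedComponentsWithStats(m); k=1+np.argmax(st[1:,4]); v,u=np.nonzero(l==k)
    P=np.c_[u+x0,v+y0].astype(float); c=P.mean(0); w=np.linalg.svd(P-c,full_matrices=False)[2][0]; t=(P-c)@w
    return st[k],c,c+w*t.min(),c+w*t.max()
st,c,e1,e2=yel(f,(210,225,340,295)); print(st,[atz(f,p,.0145).round(4) for p in(c,e1,e2)],e1,e2)
st,c,e1,e2=yel(g,(330,230,400,310)); print(st,[atz(g,p,.0145).round(4) for p in(c,e1,e2)])
for t in("scraper","driver_yellow_foot"): print(t,[(np.round(r["pixel"]).tolist(),round(r["conf"],2)) for r in nets.spot_in("top",t)[:3]])
save(f,"t2.png",(395,150,475,250),5)
E
```

```text
time_s: 22.3
position: [0.496, -0.3017, 0.3662]
tool_rot: [0.269, 2.953, -0.018]
force: [-0.5, -0.3, -0.5]
width: 0.0649
grasp_force: 0.0
time_s: 22.8
position: [0.3807, -0.1938, 0.4571]
tool_rot: [0.272, 2.946, -0.025]
force: [0.1, -0.0, 0.1]
width: 0.0926
grasp_force: 0.0
[ 1.07  0.27 -0.8   2.08  0.26  0.7   1.51]
[58 42 20 18 70] [array([0.3549, 0.16  , 0.0145]), array([0.3802, 0.1312, 0.0145]), array([0.3321, 0.1859, 0.0145])] [287.47774282 267.55000059] [268.23209611 284.26720024]
[ 27  22  16  28 185] [array([0.3605, 0.1731, 0.0145]), array([0.4002, 0.1286, 0.0145]), array([0.3335, 0.2033, 0.0145])]
scraper [([456.0, 208.0], 0.71), ([426.0, 223.0], 0.44)]
driver_yellow_foot [([276.0, 272.0], 0.71), ([436.0, 152.0], 0.45), ([423.0, 224.0], 0.16)]
```

View pics/t2.png

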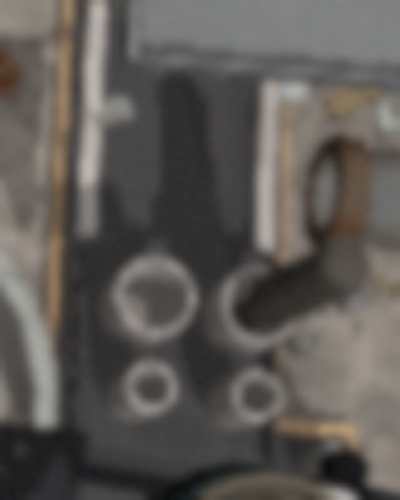

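```bash
python3 - <<'E'
from h import *
f=cam("top");print("scr end",atz(f,(464.4,202.4),.203))
t=np.radians(35);z=np.array([.66*np.sin(t),-.75*np.sin(t),-np.cos(t)])
h=np.array([.3588,.164,.0155]); print(z)
go(h-.01*z+[0,0,.15],axis=z,close=(.75,.66,0))
E
```

```text
scr end [ 0.53911514 -0.32778201  0.203     ]
[ 0.37856045 -0.43018233 -0.81915204]
TCP [ 0.3818 -0.1951  0.4561] grasp [ 0.4138 -0.2008  0.2791] ->TCP [0.2869 0.2458 0.3212]
shift now-frame units [3.9  8.32 2.04]  in final frame [ 8.   4.4 -2.3]
turn units [ 0.166 -0.263  0.394] rows>= 5.2608944481078455
```

```bash
python3 -m crank '[{"dp":[0.25,0.7,0],"delta_rot":[0,0,0],"gripper":-1},{"dp":[0.25,0.7,0],"delta_rot":[0,0,0],"gripper":-1},{"dp":[0.25,0.7,0],"delta_rot":[0,0,0],"gripper":-1},{"dp":[0.25,0.7,0],"delta_rot":[0,0,0],"gripper":-1},{"dp":[0.25,0.7,0],"delta_rot":[0,0,0],"gripper":-1}]'; python3 -m crank '[{"dp":[0.25,0.7,0],"delta_rot":[0,0,0],"gripper":-1},{"dp":[0.25,0.7,0],"delta_rot":[0,0,0],"gripper":-1},{"dp":[0.25,0.7,0],"delta_rot":[0,0,0],"gripper":-1},{"dp":[0.25,0.7,0],"delta_rot":[0,0,0],"gripper":-1},{"dp":[0.25,0.7,0],"delta_rot":[0,0,0],"gripper":-1}]'; python3 -m crank '[{"dp":[0.25,0.7,0],"delta_rot":[0,0,0],"gripper":-1},{"dp":[0.25,0.6,0],"delta_rot":[0,0,0],"gripper":-1},{"dp":[0,0,0],"delta_rot":[0.028,-0.044,0.066],"gripper":-1},{"dp":[0,0,0],"delta_rot":[0.028,-0.044,0.066],"gripper":-1},{"dp":[0,0,0],"delta_rot":[0.028,-0.044,0.066],"gripper":-1}]'; python3 -m crank '[{"dp":[0,0,0],"delta_rot":[0.028,-0.044,0.066],"gripper":-1},{"dp":[0,0,0],"delta_rot":[0.028,-0.044,0.066],"gripper":-1},{"dp":[0,0,0],"delta_rot":[0.028,-0.044,0.066],"gripper":-1},{"dp":[0,0,0],"delta_rot":[0,0,0],"gripper":-1},{"dp":[0,0,0],"delta_rot":[0,0,0],"gripper":-1}]'; python3 - <<'E'
from h import *
print(read_state()["qpos"].round(2))
t=np.radians(35);z=np.array([.66*np.sin(t),-.75*np.sin(t),-np.cos(t)])
h=np.array([.3588,.164,.0155]); print(z)
go(h-.01*z+[0,0,.15],axis=z,close=(.75,.66,0))
E
```

```text
time_s: 23.55
position: [0.3538, -0.0107, 0.4449]
tool_rot: [0.272, 2.948, -0.019]
force: [1.3, 0.1, -0.1]
width: 0.0939
grasp_force: 0.0
time_s: 24.05
position: [0.325, 0.1735, 0.4341]
tool_rot: [0.272, 2.949, -0.018]
force: [1.0, 0.9, -0.4]
width: 0.0941
grasp_force: 0.0
time_s: 24.55
position: [0.3127, 0.2411, 0.4296]
tool_rot: [0.704, 2.669, -0.189]
force: [-0.7, -0.2, -0.8]
width: 0.0939
grasp_force: 0.0
time_s: 25.05
position: [0.3121, 0.2409, 0.4291]
tool_rot: [1.059, 2.34, -0.335]
force: [-0.5, -0.4, 0.5]
width: 0.0939
grasp_force: 0.0
[-0.5   0.34 -0.62  2.16  0.84  1.16 -0.93]
[ 0.37856045 -0.43018233 -0.81915204]
TCP [0.3121 0.2409 0.4291] grasp [0.3796 0.1634 0.2814] ->TCP [0.2869 0.2458 0.3212]
shift now-frame units [ 1.57 -0.31  1.54]  in final frame [ 1.57 -0.31  1.54]
turn units [-0.002 -0.002  0.   ] rows>= 0.02554291539731088
```

```bash
python3 -m crank '[{"dp":[0.4,-0.1,0.4],"delta_rot":[0,0,0],"gripper":-1},{"dp":[0.4,-0.1,0.4],"delta_rot":[0,0,0],"gripper":-1},{"dp":[0.4,-0.1,0.4],"delta_rot":[0,0,0],"gripper":-1},{"dp":[0.37,0,0.34],"delta_rot":[0,0,0],"gripper":-1},{"dp":[0,0,0],"delta_rot":[0,0,0],"gripper":-1}]'; python3 - <<'E'
from h import *
print(read_state()["qpos"].round(2))
t=np.radians(35);z=np.array([.66*np.sin(t),-.75*np.sin(t),-np.cos(t)])
h=np.array([.3588,.164,.0155]); print(z)
go(h-.01*z+[0,0,.05],axis=z,close=(.75,.66,0))
E
```

```text
time_s: 25.55
position: [0.2867, 0.2452, 0.3194]
tool_rot: [1.058, 2.342, -0.341]
force: [0.2, -0.3, 0.1]
width: 0.0943
grasp_force: 0.0
[-0.63  0.55 -0.58  2.31  1.03  1.03 -1.32]
[ 0.37856045 -0.43018233 -0.81915204]
TCP [0.2867 0.2452 0.3194] grasp [0.3536 0.1672 0.1717] ->TCP [0.2869 0.2458 0.2212]
shift now-frame units [1.13 0.02 1.61]  in final frame [1.13 0.01 1.61]
turn units [-0.004 -0.002  0.002] rows>= 0.05217773515407972
```

```bash
python3 -m crank '[{"dp":[0.28,0,0.4],"delta_rot":[0,0,0],"gripper":-1},{"dp":[0.28,0,0.4],"delta_rot":[0,0,0],"gripper":-1},{"dp":[0.28,0,0.4],"delta_rot":[0,0,0],"gripper":-1},{"dp":[0.28,0,0.4],"delta_rot":[0,0,0],"gripper":-1},{"dp":[0,0,0],"delta_rot":[0,0,0],"gripper":-1}]'; python3 - <<'E'
from h import *
print(read_state()["qpos"].round(2))
t=np.radians(35);z=np.array([.66*np.sin(t),-.75*np.sin(t),-np.cos(t)])
h=np.array([.3588,.164,.0155])
go(h-.01*z,axis=z,close=(.75,.66,0))
f=cam("top");g=cam("side");save(g,"s5.png",(310,200,410,300),6)
E
```

```text
time_s: 26.05
position: [0.2872, 0.2451, 0.2227]
tool_rot: [1.06, 2.338, -0.34]
force: [0.3, -0.2, 0.9]
width: 0.0941
grasp_force: 0.0
[-0.71  0.78 -0.49  2.36  1.28  0.95 -1.63]
TCP [0.2872 0.2451 0.2227] grasp [0.3544 0.167  0.0751] ->TCP [0.2869 0.2458 0.1712]
shift now-frame units [0.6  0.01 0.84]  in final frame [0.6  0.   0.84]
turn units [-0.004 -0.    -0.   ] rows>= 0.04157692603845348
```

View pics/s5.png

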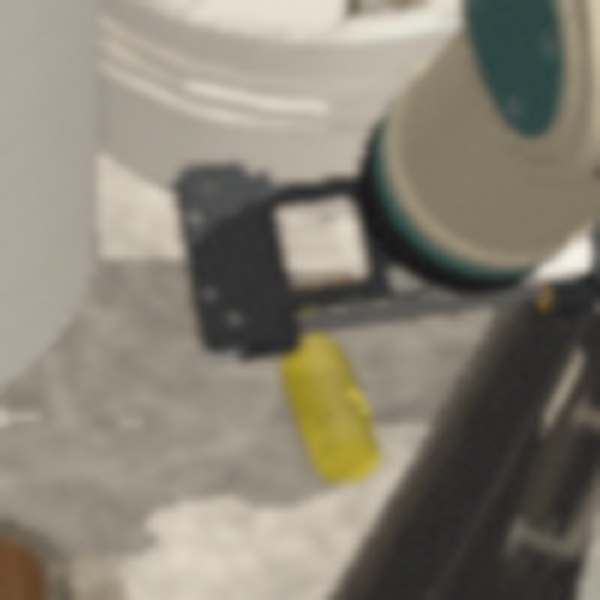

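```bash
python3 -m crank '[{"dp":[0.2,0,0.3],"delta_rot":[0,0,0],"gripper":-1},{"dp":[0.2,0,0.3],"delta_rot":[0,0,0],"gripper":-1},{"dp":[0.2,0,0.24],"delta_rot":[0,0,0],"gripper":-1},{"dp":[0,0,0],"delta_rot":[0,0,0],"gripper":1},{"dp":[0,0,0],"delta_rot":[0,0,0],"gripper":1}]'; python3 -m crank '[{"dp":[0,0,0],"delta_rot":[0,0,0],"gripper":1},{"dp":[0,0,0],"delta_rot":[0,0,0],"gripper":1},{"dp":[0,0,0],"delta_rot":[0,0,0],"gripper":1},{"dp":[0,0,0],"delta_rot":[0,0,0],"gripper":1},{"dp":[0,0,0],"delta_rot":[0,0,0],"gripper":1}]';python3 -m crank '[{"dp":[0,0,0],"delta_rot":[0,0,0],"gripper":1},{"dp":[0,0,0],"delta_rot":[0,0,0],"gripper":1},{"dp":[0,0,0],"delta_rot":[0,0,0],"gripper":1},{"dp":[0,0,0],"delta_rot":[0,0,0],"gripper":1},{"dp":[0,0,0],"delta_rot":[0,0,0],"gripper":1}]'; python3 - <<'E'
from h import *
t=np.radians(35);z=np.array([.66*np.sin(t),-.75*np.sin(t),-np.cos(t)])
h=np.array([.3588,.164,.0155])
go(h-.01*z,axis=z,close=(.75,.66,0))
E
```

```text
time_s: 26.65
position: [0.2867, 0.2457, 0.1732]
tool_rot: [1.061, 2.336, -0.335]
force: [0.4, 0.6, 0.9]
width: 0.0816
grasp_force: 0.0
time_s: 27.15
position: [0.2862, 0.2455, 0.1721]
tool_rot: [1.061, 2.337, -0.336]
force: [0.4, 0.5, -0.5]
width: 0.0414
grasp_force: 0.0
time_s: 27.65
position: [0.2864, 0.2457, 0.172]
tool_rot: [1.06, 2.337, -0.336]
force: [1.5, 1.4, 1.7]
width: 0.0285
grasp_force: 30.0
TCP [0.2864 0.2457 0.172 ] grasp [0.3541 0.168  0.0245] ->TCP [0.2869 0.2458 0.1712]
shift now-frame units [0.   0.01 0.02]  in final frame [0.   0.01 0.02]
turn units [-0.002 -0.    -0.001] rows>= 0.023580621801114667
```

```bash
python3 - <<'E'
from h import *
a=np.array([-.66,.75,.075]);a/=np.linalg.norm(a); hold((.436,.0765,.004),a,"yel")
M=R.from_rotvec(read_state()["tool_rot"]).as_matrix(); print(M.T@np.array([0,0,.15])/.05)
E
```

```text
[-1.71929627 -0.00378206 -2.45845603]
```

```bash
python3 -m crank '[{"dp":[-0.1,0,-0.15],"delta_rot":[0,0,0],"gripper":1},{"dp":[-0.4,0,-0.57],"delta_rot":[0,0,0],"gripper":1},{"dp":[-0.4,0,-0.57],"delta_rot":[0,0,0],"gripper":1},{"dp":[-0.4,0,-0.57],"delta_rot":[0,0,0],"gripper":1},{"dp":[-0.4,0,-0.57],"delta_rot":[0,0,0],"gripper":1}]'; python3 - <<'E'
from h import *
s=read_state();print(s["force"],s["width"],s["qpos"].round(2))
for d in (0,30,60,90,120): print(d);place("yel",(.37,-.05,.19),(0,0,1),spin=np.radians(-d))
E
```

```text
time_s: 28.15
position: [0.2857, 0.245, 0.3218]
tool_rot: [1.061, 2.338, -0.338]
force: [1.4, 0.5, -2.1]
width: 0.0284
grasp_force: 30.0
[ 1.40759832  0.52117984 -2.07214449] 0.02840398142546755 [-0.65  0.54 -0.56  2.31  1.02  1.02 -1.31]
0
foot [0.4349 0.0755 0.1536] axis [-0.658  0.749  0.076] TCP [0.286 0.245 0.322] -> [ 0.469 -0.163  0.428] tool z -> [-0.515  0.578 -0.633] tool y-> [ 0.75  0.66 -0.  ]
turn units [ 0.     0.952 -0.005] shift final frame [-3.77 -2.67 -7.96] now frame [-8.23 -2.61  3.17]
30
foot [0.4349 0.0755 0.1536] axis [-0.658  0.749  0.076] TCP [0.286 0.245 0.322] -> [ 0.399 -0.198  0.428] tool z -> [-0.157  0.758 -0.633] tool y-> [ 0.98  0.2  -0.  ]
turn units [-0.05   0.93   0.358] shift final frame [-4.13  0.45 -8.41] now frame [-7.9  -4.12  2.95]
60
foot [0.4349 0.0755 0.1536] axis [-0.658  0.749  0.076] TCP [0.286 0.245 0.322] -> [ 0.322 -0.193  0.428] tool z -> [ 0.244  0.735 -0.633] tool y-> [ 0.95 -0.32 -0.  ]
turn units [-0.1    0.86   0.716] shift final frame [-3.46  3.45 -7.6 ] now frame [-7.   -5.23  2.32]
90
foot [0.4349 0.0755 0.1536] axis [-0.658  0.749  0.076] TCP [0.286 0.245 0.322] -> [ 0.257 -0.149  0.428] tool z -> [ 0.578  0.515 -0.633] tool y-> [ 0.66 -0.75 -0.  ]
turn units [-0.148  0.739  1.066] shift final frame [-1.93  5.51 -5.74] now frame [-5.76 -5.63  1.46]
120
foot [0.4349 0.0755 0.1536] axis [-0.658  0.749  0.076] TCP [0.286 0.245 0.322] -> [ 0.222 -0.079  0.428] tool z -> [ 0.758  0.157 -0.633] tool y-> [ 0.2  -0.98 -0.  ]
turn units [-0.195  0.563  1.401] shift final frame [ 0.05  6.1  -3.32] now frame [-4.53 -5.23  0.6 ]
```

```bash
python3 - <<'E'
from h import *
s=read_state();M=R.from_rotvec(s["tool_rot"]).as_matrix(); print(M.T@np.array([.04,-.25,.12])/.05)
place("yel",(.48,-.304,.17),(0,0,1),spin=np.radians(-72))
E
```

```text
[-4.88742739 -2.69545573  0.49756601]
foot [0.4349 0.0755 0.1536] axis [-0.658  0.749  0.076] TCP [0.286 0.245 0.322] -> [ 0.403 -0.433  0.408] tool z -> [ 0.391  0.668 -0.633] tool y-> [ 0.86 -0.51 -0.  ]
turn units [-0.119  0.818  0.858] shift final frame [-5.29  8.9  -9.24] now frame [-10.61  -7.17   5.34]
```

```bash
python3 -m crank '[{"dp":[-0.6,-0.33,0.06],"delta_rot":[0,0,0],"gripper":1},{"dp":[-0.6,-0.33,0.06],"delta_rot":[0,0,0],"gripper":1},{"dp":[-0.6,-0.33,0.06],"delta_rot":[0,0,0],"gripper":1},{"dp":[-0.6,-0.33,0.06],"delta_rot":[0,0,0],"gripper":1},{"dp":[-0.6,-0.33,0.06],"delta_rot":[0,0,0],"gripper":1}]'; python3 -m crank '[{"dp":[-0.6,-0.33,0.06],"delta_rot":[0,0,0],"gripper":1},{"dp":[-0.6,-0.33,0.06],"delta_rot":[0,0,0],"gripper":1},{"dp":[-0.6,-0.33,0.06],"delta_rot":[0,0,0],"gripper":1},{"dp":[0,0,0],"delta_rot":[0,0,0],"gripper":1},{"dp":[0,0,0],"delta_rot":[-0.0085,0.0585,0.0613],"gripper":1}]'; python3 -m crank '[{"dp":[0,0,0],"delta_rot":[-0.0085,0.0585,0.0613],"gripper":1},{"dp":[0,0,0],"delta_rot":[-0.0085,0.0585,0.0613],"gripper":1},{"dp":[0,0,0],"delta_rot":[-0.0085,0.0585,0.0613],"gripper":1},{"dp":[0,0,0],"delta_rot":[-0.0085,0.0585,0.0613],"gripper":1},{"dp":[0,0,0],"delta_rot":[-0.0085,0.0585,0.0613],"gripper":1}]'; python3 - <<'E'
from h import *
s=read_state();print(s["qpos"].round(2),s["force"])
place("yel",(.48,-.304,.17),(0,0,1),spin=None)
E
```

```text
time_s: 28.65
position: [0.31, 0.0908, 0.3947]
tool_rot: [1.061, 2.338, -0.338]
force: [-0.4, 0.3, -1.2]
width: 0.0285
grasp_force: 30.0
time_s: 29.15
position: [0.3241, 0.0002, 0.4381]
tool_rot: [1.204, 2.356, -0.24]
force: [0.5, 0.7, -1.8]
width: 0.0283
grasp_force: 30.0
time_s: 29.65
position: [0.3248, 0.0014, 0.4381]
tool_rot: [1.901, 2.31, 0.309]
force: [-1.0, 1.0, -2.3]
width: 0.0283
grasp_force: 30.0
[ 0.28  0.06 -0.36  2.36 -0.07  0.49  0.18] [-1.00378401  0.96257034 -2.28151916]
foot [ 0.4055 -0.0661  0.177 ] axis [-0.301  0.713  0.634] TCP [0.325 0.001 0.438] -> [ 0.491 -0.454  0.408] tool z -> [-0.064  0.772 -0.633] tool y-> [ 1.    0.08 -0.  ]
turn units [0.114 0.535 0.136] shift final frame [-6.38  2.6  -6.86] now frame [-9.6   1.36  0.7 ]
```

```bash
python3 -m crank '[{"dp":[-0.3,0,-0.2],"delta_rot":[-0.0085,0.0585,0.0613],"gripper":1},{"dp":[-0.3,0,-0.2],"delta_rot":[-0.0085,0.0585,0.0613],"gripper":1},{"dp":[-0.3,0,-0.2],"delta_rot":[-0.0085,0.0585,0.0613],"gripper":1},{"dp":[-0.3,0,-0.2],"delta_rot":[-0.0085,0.0585,0.0613],"gripper":1},{"dp":[-0.3,0,0],"delta_rot":[-0.0085,0.0585,0.0613],"gripper":1}]'; python3 -m crank '[{"dp":[-0.3,0,0],"delta_rot":[-0.0085,0.0585,0.0613],"gripper":1},{"dp":[-0.3,0,0],"delta_rot":[-0.0085,0.0585,0.0613],"gripper":1},{"dp":[-0.3,0,0],"delta_rot":[-0.0085,0.0585,0.0613],"gripper":1},{"dp":[0,0,0],"delta_rot":[0,0,0],"gripper":1},{"dp":[0,0,0],"delta_rot":[0,0,0],"gripper":1}]'; python3 - <<'E'
from h import *
s=read_state();print(s["qpos"].round(2),s["force"])
place("yel",(.48,-.304,.17),(0,0,1),spin=None)
E
```

```text
time_s: 30.15
position: [0.3203, -0.0782, 0.4587]
tool_rot: [-2.207, -1.731, -0.82]
force: [-0.3, 0.9, -1.8]
width: 0.0284
grasp_force: 30.0
time_s: 30.65
position: [0.3108, -0.1109, 0.4295]
tool_rot: [-2.177, -1.252, -1.025]
force: [-0.6, 0.1, -0.6]
width: 0.0281
grasp_force: 30.0
[ 0.8   0.27 -0.16  2.36 -1.06  1.    0.95] [-0.60600233  0.12691798 -0.61205506]
foot [0.3869 0.0176 0.1908] axis [0.001 0.006 1.   ] TCP [ 0.311 -0.111  0.43 ] -> [ 0.404 -0.434  0.408] tool z -> [ 0.387  0.671 -0.633] tool y-> [ 0.86 -0.5  -0.  ]
turn units [0.001 0.003 0.001] shift final frame [-3.27  4.85 -3.34] now frame [-3.29  4.85 -3.31]
```

```bash
python3 -m crank '[{"dp":[-0.33,0.48,-0.33],"delta_rot":[0,0,0],"gripper":1},{"dp":[-0.33,0.48,-0.33],"delta_rot":[0,0,0],"gripper":1},{"dp":[-0.33,0.48,-0.33],"delta_rot":[0,0,0],"gripper":1},{"dp":[-0.33,0.48,-0.33],"delta_rot":[0,0,0],"gripper":1},{"dp":[-0.33,0.48,-0.33],"delta_rot":[0,0,0],"gripper":1}]'; python3 -m crank '[{"dp":[-0.33,0.48,-0.33],"delta_rot":[0,0,0],"gripper":1},{"dp":[-0.33,0.48,-0.33],"delta_rot":[0,0,0],"gripper":1},{"dp":[-0.33,0.48,-0.33],"delta_rot":[0,0,0],"gripper":1},{"dp":[-0.33,0.48,-0.33],"delta_rot":[0,0,0],"gripper":1},{"dp":[0,0,0],"delta_rot":[0,0,0],"gripper":1}]'; python3 - <<'E'
from h import *
s=read_state();print(s["qpos"].round(2),s["force"])
place("yel",(.48,-.304,.17),(0,0,1),spin=None)
f=cam("top");g=cam("side");ft,ax=held("yel")
print("pred top",proj(f,[ft,ft+.155*ax,ft+.1*ax]).round(1).tolist(),"cup3",proj(f,[.482,-.3065,.108]).round(1))
print("pred side",proj(g,[ft,ft+.155*ax,ft+.1*ax]).round(1).tolist(),"cup3",proj(g,[.48,-.304,.108]).round(1))
for c in("top","side"): print(c,[(np.round(r["pixel"]).tolist(),round(r["conf"],2)) for r in nets.spot_in(c,"driver_yellow_foot")[:3]])
A=cv2.resize(g["color"][70:170,340:440],(500,500),interpolation=cv2.INTER_CUBIC); B=cv2.resize(f["color"][160:260,400:500],(500,500),interpolation=cv2.INTER_CUBIC)
cv2.imwrite("pics/y1.png",cv2.resize(np.hstack([A,B]),(800,400))[:,:,::-1])
E
```

```text
time_s: 31.15
position: [0.3571, -0.2722, 0.4196]
tool_rot: [-2.177, -1.258, -1.025]
force: [1.5, -0.1, -0.3]
width: 0.0284
grasp_force: 30.0
time_s: 31.65
position: [0.3935, -0.4033, 0.4099]
tool_rot: [-2.183, -1.255, -1.026]
force: [-0.3, 0.5, -2.5]
width: 0.0285
grasp_force: 30.0
[ 0.98  0.64 -0.02  1.68 -0.78  1.36  0.82] [-0.30805742  0.50623961 -2.45446608]
foot [ 0.4705 -0.2763  0.1707] axis [-0.002  0.012  1.   ] TCP [ 0.394 -0.403  0.41 ] -> [ 0.403 -0.434  0.408] tool z -> [ 0.389  0.67  -0.633] tool y-> [ 0.86 -0.5  -0.  ]
turn units [0.003 0.006 0.004] shift final frame [-0.3   0.48 -0.3 ] now frame [-0.3   0.48 -0.3 ]
pred top [[439.9, 231.5], [459.2, 224.0], [451.7, 226.9]] cup3 [[446.1 229.3]]
pred side [[391.2, 139.4], [396.4, 94.3], [394.5, 111.1]] cup3 [[389.6 151.8]]
top [([458.0, 227.0], 0.75), ([429.0, 240.0], 0.3)]
side [([398.0, 109.0], 0.84), ([250.0, 280.0], 0.52)]
```

View pics/y1.png

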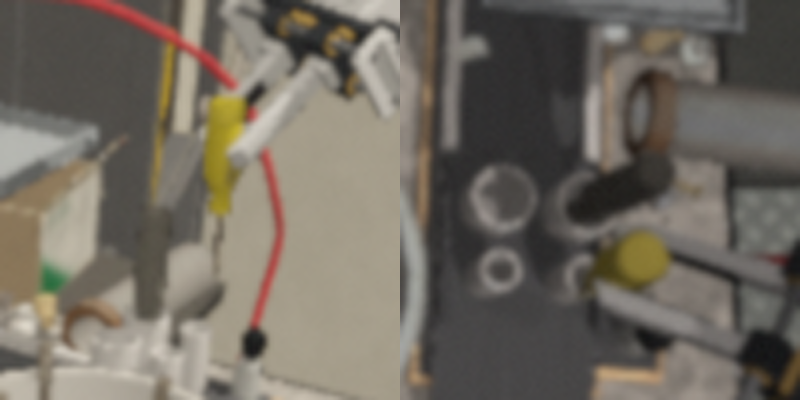

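```bash
python3 -m crank '[{"dp":[-0.15,0.26,-0.15],"delta_rot":[0.001,0.003,0.002],"gripper":1},{"dp":[-0.14,0.27,-0.14],"delta_rot":[0.002,0.003,0.002],"gripper":1},{"dp":[-0.3,0,0.25],"delta_rot":[0,0,0],"gripper":1},{"dp":[-0.3,0,0.25],"delta_rot":[0,0,0],"gripper":1},{"dp":[0,0,0],"delta_rot":[0,0,0],"gripper":1}]'; python3 - <<'E'
from h import *
s=read_state();print(s["force"],s["wrist_torque"])
place("yel",(.483,-.304,.12),(0,0,1),spin=None)
place("yel",(.483,-.304,.09),(0,0,1),spin=None)
f=cam("top");g=cam("side");ft,ax=held("yel")
hsv=cv2.cvtColor(g["color"],cv2.COLOR_RGB2HSV); m=(hsv[...,0]>20)&(hsv[...,0]<35)&(hsv[...,1]>130)&(hsv[...,2]>60)
for r in range(75,150,3):
    u=np.nonzero(m[r,370:420])[0]
    if len(u): print(r,370+u.min(),370+u.max(),end="; ")
print("\npred side",proj(g,[ft+k*ax for k in(0,.06,.1,.155)]).round(1).tolist())
E
```

```text
time_s: 32.35
position: [0.4037, -0.4293, 0.365]
tool_rot: [-2.166, -1.235, -1.026]
force: [0.5, 1.0, -1.6]
width: 0.0287
grasp_force: 30.0
[ 0.48142742  0.96076312 -1.56791884] [-0.8569993   0.44557009  0.0368264 ]
foot [ 0.4787 -0.2966  0.1282] axis [ 0.006 -0.012  1.   ] TCP [ 0.404 -0.429  0.365] -> [ 0.407 -0.434  0.358] tool z -> [ 0.388  0.67  -0.633] tool y-> [ 0.86 -0.5  -0.  ]
turn units [-0.005 -0.005 -0.006] shift final frame [-0.14  0.1   0.05] now frame [-0.14  0.1   0.05]
foot [ 0.4787 -0.2966  0.1282] axis [ 0.006 -0.012  1.   ] TCP [ 0.404 -0.429  0.365] -> [ 0.407 -0.434  0.328] tool z -> [ 0.388  0.67  -0.633] tool y-> [ 0.86 -0.5  -0.  ]
turn units [-0.005 -0.005 -0.006] shift final frame [-0.61  0.1   0.43] now frame [-0.61  0.11  0.43]
84 381 382; 87 381 382; 90 381 382; 93 380 382; 96 380 381; 99 380 380; 105 379 399; 108 379 398; 111 391 398; 114 390 395; 117 389 393; 120 389 395; 123 390 396; 126 391 395; 129 391 394; 
pred side [[389.6, 146.6], [391.5, 130.6], [392.8, 119.4], [394.7, 103.5]]
```

```bash
python3 -m crank '[{"dp":[-0.1,0.07,0],"delta_rot":[-0.005,-0.005,-0.006],"gripper":1},{"dp":[-0.15,0.01,0.1],"delta_rot":[0,0,0],"gripper":1},{"dp":[-0.15,0,0.13],"delta_rot":[0,0,0],"gripper":1},{"dp":[-0.16,0,0.13],"delta_rot":[0,0,0],"gripper":1},{"dp":[0,0,0],"delta_rot":[0,0,0],"gripper":1}]'; python3 - <<'E'
from h import *
s=read_state();print(s["force"],s["wrist_torque"])
place("yel",(.481,-.304,.06),(0,0,1),spin=None)
E
```

```text
time_s: 32.95
position: [0.4059, -0.4363, 0.3335]
tool_rot: [-2.177, -1.25, -1.031]
force: [-0.4, 1.1, -2.1]
width: 0.0284
grasp_force: 30.0
[-0.42327112  1.10212193 -2.11181713] [-0.8002349   0.4596644   0.00543081]
foot [ 0.4832 -0.3076  0.0954] axis [-0.003  0.004  1.   ] TCP [ 0.406 -0.436  0.334] -> [ 0.404 -0.434  0.298] tool z -> [ 0.389  0.67  -0.633] tool y-> [ 0.86 -0.5  -0.  ]
turn units [0.002 0.001 0.002] shift final frame [-0.53 -0.05  0.48] now frame [-0.53 -0.05  0.48]
```

```bash
python3 -m crank '[{"dp":[-0.13,-0.05,0.12],"delta_rot":[0.002,0.001,0.002],"gripper":1},{"dp":[-0.13,0,0.12],"delta_rot":[0,0,0],"gripper":1},{"dp":[-0.13,0,0.12],"delta_rot":[0,0,0],"gripper":1},{"dp":[-0.13,0,0.12],"delta_rot":[0,0,0],"gripper":1},{"dp":[0,0,0],"delta_rot":[0,0,0],"gripper":1}]'; python3 - <<'E'
from h import *
s=read_state();print(s["force"],s["wrist_torque"])
place("yel",(.481,-.304,.05),(0,0,1),spin=None)
E
```

```text
time_s: 33.45
position: [0.4051, -0.4335, 0.2986]
tool_rot: [-2.176, -1.248, -1.029]
force: [-0.1, 0.7, -1.5]
width: 0.0284
grasp_force: 30.0
[-0.11883478  0.69800197 -1.48726702] [-0.88337201  0.38940907 -0.05529502]
foot [ 0.482  -0.3042  0.0606] axis [-0.001  0.002  1.   ] TCP [ 0.405 -0.434  0.299] -> [ 0.404 -0.434  0.288] tool z -> [ 0.389  0.67  -0.633] tool y-> [ 0.86 -0.5  -0.  ]
turn units [0.001 0.001 0.001] shift final frame [-0.17 -0.01  0.13] now frame [-0.17 -0.01  0.13]
```

```bash
python3 -m crank '[{"dp":[-0.08,0,0.06],"delta_rot":[0,0,0],"gripper":1},{"dp":[-0.08,0,0.06],"delta_rot":[0,0,0],"gripper":1},{"dp":[-0.08,0,0.06],"delta_rot":[0,0,0],"gripper":1},{"dp":[0,0,0],"delta_rot":[0,0,0],"gripper":1},{"dp":[0,0,0],"delta_rot":[0,0,0],"gripper":1}]'; python3 - <<'E'
from h import *
s=read_state();print(s["force"],s["wrist_torque"],s["width"])
place("yel",(.481,-.304,.05),(0,0,1),spin=None)
E
```

```text
time_s: 33.95
position: [0.405, -0.4343, 0.2851]
tool_rot: [-2.176, -1.249, -1.03]
force: [0.5, -0.3, -1.8]
width: 0.0284
grasp_force: 30.0
[ 0.45908105 -0.29190219 -1.7991621 ] [-0.85689345  0.22132721 -0.18006974] 0.02838143050361541
foot [ 0.4822 -0.3052  0.047 ] axis [-0.003  0.003  1.   ] TCP [ 0.405 -0.434  0.285] -> [ 0.404 -0.434  0.288] tool z -> [ 0.389  0.67  -0.633] tool y-> [ 0.86 -0.5  -0.  ]
turn units [0.001 0.001 0.002] shift final frame [ 0.05 -0.02 -0.03] now frame [ 0.05 -0.01 -0.03]
```

```bash
python3 -m crank '[{"dp":[-0.06,0,0.05],"delta_rot":[0,0,0],"gripper":1},{"dp":[0,0,0],"delta_rot":[0,0,0],"gripper":0.15},{"dp":[0,0,0],"delta_rot":[0,0,0],"gripper":0.15},{"dp":[0,0,0],"delta_rot":[0,0,0],"gripper":0.15},{"dp":[0,0,0],"delta_rot":[0,0,0],"gripper":0.15}]'; python3 -m crank '[{"dp":[0,0,-0.3],"delta_rot":[0,0,0],"gripper":0.15},{"dp":[0,0,-0.5],"delta_rot":[0,0,0],"gripper":0.15},{"dp":[0,0,-0.5],"delta_rot":[0,0,0],"gripper":0.15},{"dp":[0,0,-0.7],"delta_rot":[0,0,0],"gripper":0.15},{"dp":[0,0,-0.7],"delta_rot":[0,0,0],"gripper":0.15}]'; python3 - <<'E'
from h import *
s=read_state();print(s["force"],s["width"],s["qpos"].round(2))
f=cam("top");g=cam("side")
def yc(f,b):
    x0,y0,x1,y1=b;hsv=cv2.cvtColor(f["color"],cv2.COLOR_RGB2HSV)[y0:y1,x0:x1]
    m=((hsv[...,0]>20)&(hsv[...,0]<35)&(hsv[...,1]>130)&(hsv[...,2]>60)).astype(np.uint8)
    n,l,st,c=cv2.connectedComponentsWithStats(m);k=1+np.argmax(st[1:,4]);return st[k]+np.array([x0,y0,0,0,0]),c[k]+[x0,y0]
print(yc(f,(425,195,480,255)),yc(g,(375,90,430,170)))
P=[[.481,-.304,z] for z in(.04,.12,.195)]; print(proj(f,P).round(1).tolist(),proj(g,P).round(1).tolist())
print([(np.round(r["pixel"]).tolist(),round(r["conf"],2)) for r in nets.spot_in("top","extension_bar")[:3]])
E
```

```text
time_s: 34.45
position: [0.4048, -0.4342, 0.2813]
tool_rot: [-2.176, -1.249, -1.03]
force: [-0.9, 1.3, -1.1]
width: 0.0402
grasp_force: 0.0
time_s: 34.95
position: [0.3511, -0.5256, 0.3684]
tool_rot: [-2.176, -1.249, -1.029]
force: [0.8, 0.2, 1.0]
width: 0.0398
grasp_force: 0.0
[0.83674464 0.22938266 0.95298099] 0.039824743550751156 [ 1.11  0.81  0.01  1.44 -0.71  1.51  0.87]
(array([447, 226,  19,  12, 173]), array([456.23699422, 231.29479769])) (array([390, 128,  11,  26, 173]), array([394.49710983, 139.38728324]))
[[438.4, 232.3], [446.5, 229.2], [455.2, 225.8]] [[387.3, 168.6], [389.7, 148.7], [392.0, 128.9]]
[([188.0, 211.0], 0.46)]
```

```bash
python3 - <<'E'
from h import *
z=np.array([.474,.158,-.866])
go((.5135,.4007,.1136),axis=z,close=(.316,-.95,0))
go((.36,.0,.26),axis=(0,0,-1),close=(.316,-.95,0))
E
```

```text
TCP [ 0.3504 -0.5267  0.3684] grasp [ 0.421  -0.4073  0.2538] ->TCP [0.4282 0.3723 0.2695]
shift now-frame units [ 8.86 -7.78 13.8 ]  in final frame [  5.21 -16.57   5.29]
turn units [-0.295 -0.218  0.352] rows>= 5.325541092406437
TCP [ 0.3504 -0.5267  0.3684] grasp [ 0.421  -0.4073  0.2538] ->TCP [0.36 0.   0.44]
shift now-frame units [ 6.96 -5.17  6.16]  in final frame [ 3.51 -9.94 -1.43]
turn units [-0.199 -0.536  0.427] rows>= 7.481271003870645
```

```bash
python3 -m crank '[{"dp":[0,0,0],"delta_rot":[-0.025,-0.067,0.0534],"gripper":-1},{"dp":[0,0,0],"delta_rot":[-0.025,-0.067,0.0534],"gripper":-1},{"dp":[0,0,0],"delta_rot":[-0.025,-0.067,0.0534],"gripper":-1},{"dp":[0,0,0],"delta_rot":[-0.025,-0.067,0.0534],"gripper":-1},{"dp":[0,0,0],"delta_rot":[-0.025,-0.067,0.0534],"gripper":-1}]'; python3 -m crank '[{"dp":[0,0,0],"delta_rot":[-0.025,-0.067,0.0534],"gripper":-1},{"dp":[0,0,0],"delta_rot":[-0.025,-0.067,0.0534],"gripper":-1},{"dp":[0,0,0],"delta_rot":[-0.024,-0.067,0.0534],"gripper":-1},{"dp":[0.23,-0.66,-0.3],"delta_rot":[0,0,0],"gripper":-1},{"dp":[0.23,-0.66,-0.3],"delta_rot":[0,0,0],"gripper":-1}]'; python3 -m crank '[{"dp":[0.23,-0.66,-0.3],"delta_rot":[0,0,0],"gripper":-1},{"dp":[0.23,-0.66,-0.3],"delta_rot":[0,0,0],"gripper":-1},{"dp":[0.23,-0.66,0],"delta_rot":[0,0,0],"gripper":-1},{"dp":[0.23,-0.66,0],"delta_rot":[0,0,0],"gripper":-1},{"dp":[0.23,-0.66,0],"delta_rot":[0,0,0],"gripper":-1}]'; python3 -m crank '[{"dp":[0.23,-0.66,0],"delta_rot":[0,0,0],"gripper":-1},{"dp":[0.23,-0.66,0],"delta_rot":[0,0,0],"gripper":-1},{"dp":[0.23,-0.66,0],"delta_rot":[0,0,0],"gripper":-1},{"dp":[0.23,-0.66,0],"delta_rot":[0,0,0],"gripper":-1},{"dp":[0.23,-0.66,0],"delta_rot":[0,0,0],"gripper":-1}]'; python3 - <<'E'
from h import *
s=read_state();print(s["qpos"].round(2))
z=np.array([.474,.158,-.866])
go((.35,.33,.26),axis=(0,0,-1),close=(.316,-.95,0))
go(np.array((.5135,.4007,.1136))-.07*z,axis=z,close=(.316,-.95,0))
E
```

```text
time_s: 35.6
position: [0.3523, -0.5234, 0.3664]
tool_rot: [-2.82, -0.834, -0.431]
force: [-0.8, -0.0, -0.1]
width: 0.0767
grasp_force: 0.0
time_s: 36.1
position: [0.3537, -0.4524, 0.3958]
tool_rot: [-3.091, -0.508, 0.002]
force: [1.0, 0.0, 0.6]
width: 0.0937
grasp_force: 0.0
time_s: 36.6
position: [0.3547, -0.2776, 0.4277]
tool_rot: [-3.092, -0.509, -0.001]
force: [0.7, -0.1, 0.7]
width: 0.094
grasp_force: 0.0
time_s: 37.1
position: [0.356, -0.1031, 0.4288]
tool_rot: [-3.093, -0.509, 0.001]
force: [0.3, 0.3, -0.4]
width: 0.0938
grasp_force: 0.0
[-0.32  0.23  0.65  2.21 -0.21  0.76 -0.77]
TCP [ 0.356  -0.1031  0.4288] grasp [ 0.3557 -0.1019  0.2488] ->TCP [0.35 0.33 0.44]
shift now-frame units [ 2.66 -8.25 -0.16]  in final frame [ 2.62 -8.26 -0.22]
turn units [-0.004 -0.001  0.003] rows>= 0.0570518903866096
TCP [ 0.356  -0.1031  0.4288] grasp [ 0.3557 -0.1019  0.2488] ->TCP [0.395  0.3612 0.3301]
shift now-frame units [ 3.71 -8.53  2.04]  in final frame [ 2.19 -8.56  3.55]
turn units [-0.005  0.333  0.002] rows>= 3.4856099090455768
```

```bash
python3 -m crank '[{"dp":[0.2,-0.66,0],"delta_rot":[0,0,0],"gripper":-1},{"dp":[0.2,-0.66,0],"delta_rot":[0,0,0],"gripper":-1},{"dp":[0.2,-0.66,0],"delta_rot":[0,0,0],"gripper":-1},{"dp":[0.2,-0.66,0],"delta_rot":[0,0,0],"gripper":-1},{"dp":[0.2,-0.66,0],"delta_rot":[0,0,0],"gripper":-1}]'; python3 -m crank '[{"dp":[0.2,-0.66,0],"delta_rot":[0,0,0],"gripper":-1},{"dp":[0.2,-0.66,0],"delta_rot":[0,0,0],"gripper":-1},{"dp":[0.2,-0.66,0],"delta_rot":[0,0,0],"gripper":-1},{"dp":[0.2,-0.66,0],"delta_rot":[0,0,0],"gripper":-1},{"dp":[0.2,-0.66,0],"delta_rot":[0,0,0],"gripper":-1}]'; python3 -m crank '[{"dp":[0.2,-0.66,0],"delta_rot":[0,0,0],"gripper":-1},{"dp":[0.2,-0.66,0],"delta_rot":[0,0,0],"gripper":-1},{"dp":[0.5,-0.4,0],"delta_rot":[0,0,0],"gripper":-1},{"dp":[0.4,0,0],"delta_rot":[0,0.083,0],"gripper":-1},{"dp":[0,0,0],"delta_rot":[0,0.083,0],"gripper":-1}]';  python3 -m crank '[{"dp":[0,0,0],"delta_rot":[0,0.083,0],"gripper":-1},{"dp":[0,0,0],"delta_rot":[0,0.083,0],"gripper":-1},{"dp":[0,0,0],"delta_rot":[0,0,0],"gripper":-1},{"dp":[0,0,0],"delta_rot":[0,0,0],"gripper":-1},{"dp":[0,0,0],"delta_rot":[0,0,0],"gripper":-1}]'; python3 - <<'E'
from h import *
s=read_state();print(s["qpos"].round(2))
z=np.array([.474,.158,-.866])
go(np.array((.5135,.4007,.1136))-.07*z,axis=z,close=(.316,-.95,0))
E
```

```text
time_s: 37.6
position: [0.3503, 0.0688, 0.4299]
tool_rot: [-3.094, -0.509, 0.001]
force: [0.3, -0.4, 0.4]
width: 0.0938
grasp_force: 0.0
time_s: 38.1
position: [0.3449, 0.2409, 0.4307]
tool_rot: [-3.094, -0.509, 0.001]
force: [0.3, -0.0, 0.4]
width: 0.094
grasp_force: 0.0
time_s: 38.6
position: [0.3817, 0.3431, 0.4313]
tool_rot: [-3.026, -0.496, -0.407]
force: [0.4, -1.2, -0.3]
width: 0.0943
grasp_force: 0.0
time_s: 39.1
position: [0.3806, 0.3417, 0.4317]
tool_rot: [-2.914, -0.475, -0.775]
force: [-0.4, -0.6, -0.4]
width: 0.094
grasp_force: 0.0
[-1.37  0.38  0.67  2.1  -0.03  0.26 -2.01]
TCP [0.3806 0.3417 0.4317] grasp [0.4652 0.3711 0.2756] ->TCP [0.395  0.3612 0.3301]
shift now-frame units [-0.67 -0.27  1.96]  in final frame [-0.67 -0.28  1.96]
turn units [-0.004  0.001  0.   ] rows>= 0.04454630507606776
```

```bash
python3 -m crank '[{"dp":[-0.17,-0.07,0.5],"delta_rot":[0,0,0],"gripper":-1},{"dp":[-0.17,-0.07,0.5],"delta_rot":[0,0,0],"gripper":-1},{"dp":[-0.17,-0.07,0.5],"delta_rot":[0,0,0],"gripper":-1},{"dp":[-0.16,-0.07,0.46],"delta_rot":[0,0,0],"gripper":-1},{"dp":[0,0,0],"delta_rot":[0,0,0],"gripper":-1}]'; python3 - <<'E'
from h import *
s=read_state();print(s["qpos"].round(2))
z=np.array([.474,.158,-.866])
go(np.array((.5135,.4007,.1136)),axis=z,close=(.316,-.95,0))
f=cam("top");g=cam("side");save(g,"e1.png",(200,210,330,330),5)
E
```

```text
time_s: 39.6
position: [0.3861, 0.3551, 0.375]
tool_rot: [-2.927, -0.475, -0.733]
force: [0.2, -0.0, -0.8]
width: 0.0939
grasp_force: 0.0
[-1.44  0.55  0.82  2.13 -0.91  0.24 -1.18]
TCP [0.3861 0.3551 0.375 ] grasp [0.4663 0.3834 0.2163] ->TCP [0.4282 0.3723 0.2695]
shift now-frame units [-0.2  -0.04  2.29]  in final frame [-0.27 -0.06  2.28]
turn units [-0.005  0.02  -0.001] rows>= 0.21707972435612893
```

View pics/e1.png

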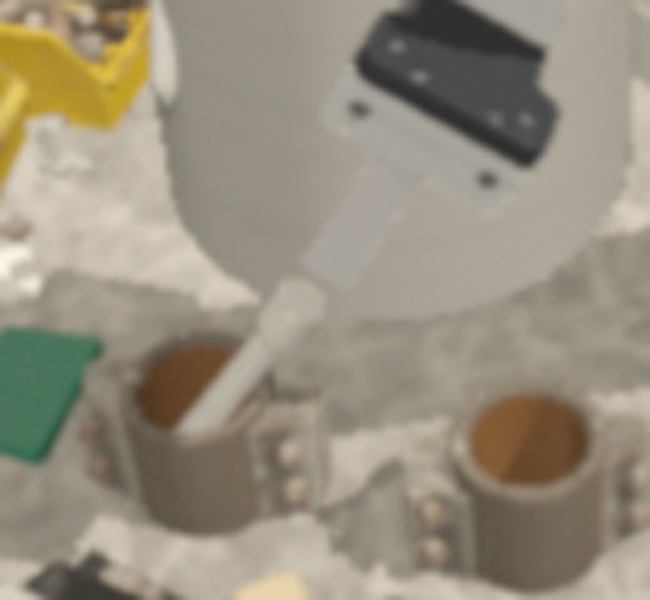

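```bash
python3 -m crank '[{"dp":[-0.05,-0.01,0.4],"delta_rot":[0,0,0],"gripper":-1},{"dp":[-0.05,-0.01,0.4],"delta_rot":[0,0,0],"gripper":-1},{"dp":[-0.05,-0.01,0.4],"delta_rot":[0,0,0],"gripper":-1},{"dp":[0,0,0],"delta_rot":[0,0,0],"gripper":-1},{"dp":[0,0,0],"delta_rot":[0,0,0],"gripper":-1}]'; python3 - <<'E'
from h import *
s=read_state();print(s["qpos"].round(2))
z=np.array([.474,.158,-.866])
go(np.array((.5135,.4007,.1136)),axis=z,close=(.316,-.95,0))
E
```

```text
time_s: 40.2
position: [0.4122, 0.372, 0.3345]
tool_rot: [-2.945, -0.475, -0.713]
force: [-0.3, -0.2, -0.0]
width: 0.0937
grasp_force: 0.0
[-1.35  0.65  0.75  2.08 -1.1   0.23 -1.02]
TCP [0.4122 0.372  0.3345] grasp [0.4903 0.3979 0.1744] ->TCP [0.4282 0.3723 0.2695]
shift now-frame units [-0.32  0.1   1.3 ]  in final frame [-0.39  0.1   1.28]
turn units [ 0.001  0.031 -0.001] rows>= 0.3235258168728965
```

```bash
python3 -m crank '[{"dp":[-0.11,0.03,0.4],"delta_rot":[0,0,0],"gripper":-1},{"dp":[-0.11,0.03,0.4],"delta_rot":[0,0,0],"gripper":-1},{"dp":[-0.1,0.04,0.4],"delta_rot":[0,0,0],"gripper":-1},{"dp":[0,0,0.1],"delta_rot":[0,0,0],"gripper":-1},{"dp":[0,0,0],"delta_rot":[0,0,0],"gripper":-1}]'; python3 - <<'E'
from h import *
s=read_state();print(s["qpos"].round(2),s["force"])
z=np.array([.474,.158,-.866])
go(np.array((.5135,.4007,.1136)),axis=z,close=(.316,-.95,0))
E
```

```text
time_s: 40.7
position: [0.4393, 0.3882, 0.289]
tool_rot: [-2.983, -0.475, -0.666]
force: [-0.9, -0.2, -0.1]
width: 0.0939
grasp_force: 0.0
[-1.26  0.75  0.66  2.01 -1.1   0.23 -1.03] [-0.85814655 -0.18942279 -0.0700603 ]
TCP [0.4393 0.3882 0.289 ] grasp [0.5127 0.4086 0.1259] ->TCP [0.4282 0.3723 0.2695]
shift now-frame units [-0.45  0.23  0.23]  in final frame [-0.47  0.23  0.18]
turn units [0.014 0.055 0.   ] rows>= 0.5972793555310599
```

```bash
python3 -m crank '[{"dp":[-0.07,0.08,0.12],"delta_rot":[0,0,0],"gripper":-1},{"dp":[-0.07,0.08,0.12],"delta_rot":[0,0,0],"gripper":-1},{"dp":[0,0,0.06],"delta_rot":[0,0,0],"gripper":-1},{"dp":[0,0,0],"delta_rot":[0,0,0],"gripper":-1},{"dp":[0,0,0],"delta_rot":[0,0,0],"gripper":-1}]'; python3 - <<'E'
from h import *
s=read_state();print(s["qpos"].round(2),s["force"])
z=np.array([.474,.158,-.866])
go(np.array((.5135,.4007,.1136)),axis=z,close=(.316,-.95,0))
E
```

```text
time_s: 41.2
position: [0.4453, 0.386, 0.2805]
tool_rot: [-2.992, -0.474, -0.652]
force: [-0.3, 0.5, 0.1]
width: 0.0938
grasp_force: 0.0
[-1.24  0.76  0.65  2.   -1.1   0.23 -1.03] [-0.31395472  0.51530074  0.05716591]
TCP [0.4453 0.386  0.2805] grasp [0.5172 0.4051 0.1166] ->TCP [0.4282 0.3723 0.2695]
shift now-frame units [-0.47  0.15  0.03]  in final frame [-0.47  0.15 -0.02]
turn units [0.016 0.062 0.   ] rows>= 0.6740436073524873
```

```bash
python3 -m crank '[{"dp":[-0.06,0.05,0],"delta_rot":[0,0,0],"gripper":-1},{"dp":[-0.06,0.05,0],"delta_rot":[0,0,0],"gripper":-1},{"dp":[0,0,0],"delta_rot":[0,0,0],"gripper":1},{"dp":[0,0,0],"delta_rot":[0,0,0],"gripper":1},{"dp":[0,0,0],"delta_rot":[0,0,0],"gripper":1}]'; python3 -m crank '[{"dp":[0,0,0],"delta_rot":[0,0,0],"gripper":1},{"dp":[0,0,0],"delta_rot":[0,0,0],"gripper":1},{"dp":[0,0,0],"delta_rot":[0,0,0],"gripper":1},{"dp":[0,0,0],"delta_rot":[0,0,0],"gripper":1},{"dp":[0,0,0],"delta_rot":[0,0,0],"gripper":1}]'; python3 -m crank '[{"dp":[0,0,0],"delta_rot":[0,0,0],"gripper":1},{"dp":[0,0,0],"delta_rot":[0,0,0],"gripper":1},{"dp":[0,0,0],"delta_rot":[0,0,0],"gripper":1},{"dp":[0,0,0],"delta_rot":[0,0,0],"gripper":1},{"dp":[0,0,0],"delta_rot":[0,0,0],"gripper":1}]'; python3 - <<'E'
from h import *
s=read_state();print(s["qpos"].round(2),s["force"])
a=np.array([-.535,-.178,.826]);a/=np.linalg.norm(a)
top=np.array([.5055,.398,.126]); M=R.from_rotvec(s["tool_rot"]).as_matrix(); gp=s["position"]+.18*M[:,2]
print("grasp",gp.round(4),"bar rel grasp in tool axes", (M.T@(top-gp)).round(4), (M.T@a).round(3))
hold(top-.149*a,a,"ext"); print(M.T@a*.12/.05,M.T@np.array([0,0,.12])/.05)
E
```

```text
time_s: 41.7
position: [0.4432, 0.3818, 0.2808]
tool_rot: [-2.996, -0.474, -0.646]
force: [0.5, -0.6, -0.2]
width: 0.0736
grasp_force: 0.0
time_s: 42.2
position: [0.4432, 0.3817, 0.2807]
tool_rot: [-2.996, -0.474, -0.646]
force: [-0.1, 0.3, -0.7]
width: 0.0335
grasp_force: 0.0
time_s: 42.7
position: [0.4432, 0.3819, 0.2807]
tool_rot: [-2.996, -0.474, -0.646]
force: [-0.9, 1.4, 0.3]
width: 0.0204
grasp_force: 29.4
[-1.24  0.76  0.65  2.01 -1.1   0.23 -1.02] [-0.85319736  1.43822374  0.27340906]
grasp [0.5145 0.4003 0.1165] bar rel grasp in tool axes [-0.0046 -0.0003 -0.0125] [-0.177  0.028 -0.984]
[-0.42558357  0.06613492 -2.36103892] [ 0.98013297  0.05970552 -2.18992571]
```

```bash
python3 -m crank '[{"dp":[-0.03,0,-0.15],"delta_rot":[0,0,0],"gripper":1},{"dp":[-0.07,0.01,-0.4],"delta_rot":[0,0,0],"gripper":1},{"dp":[-0.08,0.01,-0.45],"delta_rot":[0,0,0],"gripper":1},{"dp":[-0.08,0.01,-0.45],"delta_rot":[0,0,0],"gripper":1},{"dp":[-0.08,0.01,-0.45],"delta_rot":[0,0,0],"gripper":1}]'; python3 - <<'E'
from h import *
s=read_state();print(s["qpos"].round(2),s["force"],s["width"])
place("ext",(.42,.33,.2),(0,0,1))
E
```

```text
time_s: 43.2
position: [0.3904, 0.3644, 0.361]
tool_rot: [-2.998, -0.473, -0.643]
force: [0.1, 0.7, -2.6]
width: 0.0199
grasp_force: 30.0
[-1.49  0.65  0.94  2.08 -0.93  0.39 -1.18] [ 0.07493256  0.74136806 -2.56446721] 0.019901353531345787
foot [0.532  0.4067 0.0829] axis [-0.534 -0.177  0.827] TCP [0.39  0.364 0.361] -> [0.451 0.345 0.513] tool z -> [-0.16  -0.082 -0.984] tool y-> [ 0.32 -0.95  0.03]
turn units [-0.    -0.38  -0.011] shift final frame [ 0.47  0.84 -3.15] now frame [ 2.18  0.82 -2.34]
```

```bash
python3 -m crank '[{"dp":[0.3,0,-0.7],"delta_rot":[0,0,0],"gripper":1},{"dp":[0.3,0,-0.7],"delta_rot":[0,-0.076,-0.002],"gripper":1},{"dp":[0.2,0.2,-0.6],"delta_rot":[0,-0.076,-0.002],"gripper":1},{"dp":[0.2,0.3,-0.4],"delta_rot":[0,-0.076,-0.002],"gripper":1},{"dp":[0.2,0.3,0],"delta_rot":[0,-0.076,-0.002],"gripper":1}]'; python3 -m crank '[{"dp":[0,0.2,0],"delta_rot":[0,-0.076,-0.002],"gripper":1},{"dp":[0,0,0],"delta_rot":[0,0,0],"gripper":1},{"dp":[0,0,0],"delta_rot":[0,0,0],"gripper":1},{"dp":[0,0,0],"delta_rot":[0,0,0],"gripper":1},{"dp":[0,0,0],"delta_rot":[0,0,0],"gripper":1}]';python3 - <<'E'
from h import *
s=read_state();print(s["qpos"].round(2),s["force"],s["width"])
for d in(0,90,150,-90):place("ext",(.37,.25,.2),(0,0,1),spin=np.radians(d))
f=cam("top");g=cam("side");ft,ax=held("ext")
print(proj(g,[ft,ft+.075*ax,ft+.149*ax]).round(1).tolist(),proj(f,[ft,ft+.075*ax,ft+.149*ax]).round(1).tolist())
for c in("top","side"):
  for n in ("extension_bar","extension_bar_foot"): print(c,n,[(np.round(r["pixel"]).tolist(),round(r["conf"],2)) for r in nets.spot_in(c,n)[:3]])
E
```

```text
time_s: 43.7
position: [0.4172, 0.335, 0.4891]
tool_rot: [3.07, 0.499, -0.058]
force: [1.0, 1.0, -3.8]
width: 0.0203
grasp_force: 30.0
time_s: 44.2
position: [0.4197, 0.3267, 0.4862]
tool_rot: [3.042, 0.498, -0.237]
force: [0.8, -0.3, -2.7]
width: 0.0196
grasp_force: 30.0
[-1.35  0.64  1.12  1.68 -0.55  1.36 -1.35] [ 0.76084239 -0.28675036 -2.74121743] 0.019616368832202788
foot [0.3938 0.3146 0.1726] axis [-0.017 -0.009  1.   ] TCP [0.42  0.327 0.486] -> [0.401 0.265 0.513] tool z -> [-0.159 -0.083 -0.984] tool y-> [ 0.32 -0.95  0.03]
turn units [-0.002 -0.012  0.   ] shift final frame [-0.83  1.06 -0.37] now frame [-0.82  1.06 -0.38]
foot [0.3938 0.3146 0.1726] axis [-0.017 -0.009  1.   ] TCP [0.42  0.327 0.486] -> [0.355 0.281 0.513] tool z -> [ 0.083 -0.159 -0.984] tool y-> [0.95 0.32 0.03]
turn units [-0.17   0.017 -0.985] shift final frame [-0.54 -1.5  -0.49] now frame [-1.58  0.46 -0.28]
foot [0.3938 0.3146 0.1726] axis [-0.017 -0.009  1.   ] TCP [0.42  0.327 0.486] -> [0.336 0.253 0.513] tool z -> [ 0.179 -0.008 -0.984] tool y-> [0.2  0.98 0.03]
turn units [-0.281  0.039 -1.642] shift final frame [ 1.23 -1.77 -0.82] now frame [-2.12  0.88 -0.18]
foot [0.3938 0.3146 0.1726] axis [-0.017 -0.009  1.   ] TCP [0.42  0.327 0.486] -> [0.385 0.219 0.513] tool z -> [-0.083  0.159 -0.984] tool y-> [-0.95 -0.32  0.03]
turn units [ 0.166 -0.035  0.985] shift final frame [ 1.7   1.36 -0.81] now frame [-1.41  1.83 -0.27]
[[325.8, 250.0], [327.0, 221.7], [328.2, 190.2]] [[209.0, 260.5], [199.7, 259.9], [189.1, 259.2]]
top extension_bar [([207.0, 260.0], 0.56)]
top extension_bar_foot []
side extension_bar [([326.0, 229.0], 0.76), ([381.0, 136.0], 0.7), ([371.0, 158.0], 0.56)]
side extension_bar_foot [([328.0, 228.0], 0.65)]
```

```bash
python3 -m crank '[{"dp":[-0.5,0.1,-0.1],"delta_rot":[0,-0.012,0],"gripper":1},{"dp":[-0.5,0.1,-0.1],"delta_rot":[0,0,0],"gripper":1},{"dp":[-0.4,0.1,-0.1],"delta_rot":[0,0,0],"gripper":1},{"dp":[-0.1,0.4,-0.1],"delta_rot":[0,0,0],"gripper":1},{"dp":[-0.1,0.4,-0.1],"delta_rot":[0,0,0],"gripper":1}]'; python3 - <<'E'
from h import *
s=read_state();print(s["qpos"].round(2),s["force"],s["width"])
place("ext",(.35,-.16,.20),(0,0,1))
E
```

```text
time_s: 45.0
position: [0.3674, 0.2499, 0.5266]
tool_rot: [3.036, 0.496, -0.265]
force: [1.0, -0.7, -3.0]
width: 0.0196
grasp_force: 30.0
[-1.46  0.47  1.23  1.83 -0.41  1.36 -1.35] [ 1.0254394  -0.68733112 -2.99824077] 0.019582242850561957
foot [0.3361 0.2357 0.2136] axis [ 0.001 -0.003  1.   ] TCP [0.367 0.25  0.527] -> [ 0.381 -0.145  0.513] tool z -> [-0.159 -0.083 -0.984] tool y-> [ 0.32 -0.95  0.03]
turn units [-0.002  0.     0.   ] shift final frame [-2.15  7.56  0.88] now frame [-2.15  7.56  0.86]
```

```bash
python3 -m crank '[{"dp":[-0.2,0.69,0.07],"delta_rot":[0,0,0],"gripper":1},{"dp":[-0.2,0.69,0.07],"delta_rot":[0,0,0],"gripper":1},{"dp":[-0.2,0.69,0.07],"delta_rot":[0,0,0],"gripper":1},{"dp":[-0.2,0.69,0.07],"delta_rot":[0,0,0],"gripper":1},{"dp":[-0.2,0.69,0.07],"delta_rot":[0,0,0],"gripper":1}]'; python3 -m crank '[{"dp":[-0.2,0.69,0.07],"delta_rot":[0,0,0],"gripper":1},{"dp":[-0.2,0.69,0.07],"delta_rot":[0,0,0],"gripper":1},{"dp":[-0.2,0.69,0.07],"delta_rot":[0,0,0],"gripper":1},{"dp":[-0.2,0.69,0.07],"delta_rot":[0,0,0],"gripper":1},{"dp":[-0.2,0.69,0.07],"delta_rot":[0,0,0],"gripper":1}]'; python3 - <<'E'
from h import *
s=read_state();print(s["qpos"].round(2),s["force"],s["width"])
place("ext",(.485,-.2465,.20),(0,0,1))
E
```

```text
time_s: 45.5
position: [0.373, 0.0677, 0.5225]
tool_rot: [3.038, 0.492, -0.265]
force: [1.1, -0.3, -3.4]
width: 0.0197
grasp_force: 30.0
time_s: 46.0
position: [0.3779, -0.1126, 0.5185]
tool_rot: [3.037, 0.492, -0.265]
force: [0.6, -0.7, -2.8]
width: 0.0199
grasp_force: 30.0
[-0.74  0.32  1.2   1.97 -0.16  1.17 -0.71] [ 0.591341   -0.7155707  -2.80054436] 0.019859989986042548
foot [ 0.3466 -0.1268  0.2054] axis [ 0.    -0.002  1.   ] TCP [ 0.378 -0.113  0.518] -> [ 0.516 -0.232  0.513] tool z -> [-0.16  -0.082 -0.984] tool y-> [ 0.32 -0.95  0.03]
turn units [-0.001 -0.     0.   ] shift final frame [ 1.87  3.13 -0.14] now frame [ 1.87  3.13 -0.15]
```

```bash
python3 -m crank '[{"dp":[0.37,0.63,0.05],"delta_rot":[0,0,0],"gripper":1},{"dp":[0.37,0.63,0.05],"delta_rot":[0,0,0],"gripper":1},{"dp":[0.37,0.63,0.05],"delta_rot":[0,0,0],"gripper":1},{"dp":[0.37,0.63,0.05],"delta_rot":[0,0,0],"gripper":1},{"dp":[0.37,0.61,0.05],"delta_rot":[0,0,0],"gripper":1}]'; python3 -m crank '[{"dp":[0,0,0.1],"delta_rot":[0,0,0],"gripper":1},{"dp":[0,0,0.1],"delta_rot":[0,0,0],"gripper":1},{"dp":[0,0,0],"delta_rot":[0,0,0],"gripper":1},{"dp":[0,0,0],"delta_rot":[0,0,0],"gripper":1},{"dp":[0,0,0],"delta_rot":[0,0,0],"gripper":1}]'; python3 - <<'E'
from h import *
s=read_state();print(s["qpos"].round(2),s["force"],s["width"])
place("ext",(.485,-.2465,.12),(0,0,1))
f=cam("top");g=cam("side");ft,ax=held("ext")
pr=lambda F:proj(F,[ft,ft+.05*ax,ft+.1*ax,ft+.149*ax]).round(1).tolist()
print("side",pr(g),"top",pr(f)); print("cup2",proj(f,[.487,-.249,.108]),proj(g,[.485,-.2465,.108]))
im=g["color"].astype(int).sum(2)//3
for r in range(88,140,4): print(r,im[r,362:402].tolist())
E
```

```text
time_s: 46.5
position: [0.5131, -0.2332, 0.4929]
tool_rot: [3.037, 0.491, -0.267]
force: [0.0, 0.2, -2.1]
width: 0.0203
grasp_force: 30.0
time_s: 47.0
position: [0.5109, -0.2305, 0.4839]
tool_rot: [3.037, 0.496, -0.265]
force: [-0.3, 0.3, -2.5]
width: 0.0199
grasp_force: 30.0
[-0.24  0.62  0.98  1.63 -0.36  1.24 -0.44] [-0.26094333  0.29267128 -2.52194595] 0.019853109671928118
foot [ 0.4795 -0.2446  0.1708] axis [ 0.001 -0.003  1.   ] TCP [ 0.511 -0.231  0.484] -> [ 0.516 -0.232  0.433] tool z -> [-0.159 -0.082 -0.984] tool y-> [ 0.32 -0.95  0.03]
turn units [-0.002 -0.     0.   ] shift final frame [0.27 0.02 0.99] now frame [0.27 0.03 0.99]
side [[385.3, 141.9], [386.9, 127.9], [388.5, 113.2], [390.1, 98.1]] top [[429.3, 227.5], [434.5, 225.1], [440.2, 222.4], [446.5, 219.5]]
cup2 [[424.97155423 227.49688282]] [[382.23255849 158.10000053]]
88 [76, 75, 75, 76, 75, 76, 76, 77, 74, 74, 74, 75, 80, 81, 80, 79, 83, 91, 101, 114, 104, 90, 110, 141, 150, 150, 152, 154, 152, 134, 97, 82, 91, 109, 125, 139, 152, 151, 148, 151]
92 [77, 75, 77, 77, 76, 75, 77, 76, 74, 75, 76, 75, 76, 77, 76, 7
[... 1506 characters left out ...]
0, 79, 89, 99, 106, 109, 110, 107, 95, 106, 143, 164, 180, 180, 136, 110, 138, 151, 154, 154, 154, 153, 152, 153, 153, 152, 151]
128 [172, 149, 109, 82, 77, 76, 77, 74, 75, 75, 77, 75, 67, 72, 76, 83, 93, 100, 103, 98, 83, 94, 128, 152, 167, 177, 164, 126, 120, 144, 155, 162, 159, 158, 162, 170, 169, 160, 156, 154]
132 [173, 148, 113, 100, 104, 105, 97, 86, 80, 77, 77, 77, 78, 76, 79, 86, 97, 100, 104, 106, 112, 125, 143, 156, 171, 181, 172, 163, 159, 146, 127, 117, 120, 128, 139, 147, 152, 150, 142, 150]
136 [114, 103, 99, 98, 98, 98, 99, 98, 99, 99, 96, 84, 78, 78, 82, 90, 99, 102, 103, 118, 145, 150, 150, 159, 176, 186, 176, 163, 152, 128, 112, 111, 114, 119, 128, 134, 135, 140, 152, 155]
```

```bash
python3 -m crank '[{"dp":[0.13,0.01,0.2],"delta_rot":[0,0,0],"gripper":1},{"dp":[0.14,0.02,0.4],"delta_rot":[0,0,0],"gripper":1},{"dp":[0,0,0.35],"delta_rot":[0,0,0],"gripper":1},{"dp":[0,0,0],"delta_rot":[0,0,0],"gripper":1},{"dp":[0,0,0],"delta_rot":[0,0,0],"gripper":1}]'; python3 - <<'E'
from h import *
s=read_state();print(s["force"],s["width"])
place("ext",(.485,-.2465,.085),(0,0,1))
f=cam("top");g=cam("side");ft,ax=held("ext")
print(proj(g,[ft,ft+.05*ax,ft+.1*ax,ft+.149*ax]).round(1).tolist())
im=g["color"].astype(int).sum(2)//3
for r in range(125,170,4): print(r,im[r,368:400].tolist())
E
```

```text
time_s: 47.6
position: [0.5168, -0.2319, 0.4341]
tool_rot: [3.037, 0.495, -0.267]
force: [-0.9, -0.0, -2.4]
width: 0.0195
grasp_force: 30.0
[-0.91553444 -0.00789719 -2.39787882] 0.019519503888199202
foot [ 0.4851 -0.2462  0.1211] axis [ 0.002 -0.002  1.   ] TCP [ 0.517 -0.232  0.434] -> [ 0.516 -0.232  0.398] tool z -> [-0.159 -0.082 -0.984] tool y-> [ 0.32 -0.95  0.03]
turn units [-0.002  0.001  0.   ] shift final frame [ 0.12 -0.03  0.71] now frame [ 0.12 -0.03  0.71]
[[382.5, 154.4], [383.9, 141.0], [385.4, 126.9], [386.9, 112.6]]
125 [76, 76, 75, 78, 75, 73, 63, 68, 75, 82, 93, 100, 104, 108, 120, 142, 157, 169, 174, 149, 113, 91, 106, 141, 152, 154, 154, 154, 153, 152, 152, 152]
129 [76, 75, 76, 77, 78, 75, 71, 72, 78, 85, 95, 102, 104, 109, 126, 150, 166, 182, 182, 145, 105, 98, 123, 142, 144, 149, 155, 160, 166, 169, 170, 163]
133 [101, 89, 83, 79, 78, 75, 77, 77, 79, 88, 96, 101, 104, 114, 139, 160, 174, 182, 173, 167, 166, 166, 160, 141, 117, 104, 111, 117, 127, 139, 146, 148]
137 [98, 99, 98, 99, 95, 81, 74, 76, 81, 92, 99, 104, 105, 120, 145, 163, 179, 187, 177, 167, 164, 
[... 643 characters left out ...]
7, 168, 155, 140, 139, 150, 153, 153, 153, 147]
157 [158, 156, 156, 156, 154, 156, 165, 164, 160, 160, 167, 180, 184, 175, 158, 139, 135, 146, 153, 156, 162, 172, 180, 181, 166, 155, 152, 152, 152, 153, 154, 143]
161 [161, 159, 155, 153, 154, 164, 164, 156, 149, 144, 144, 152, 160, 166, 174, 182, 184, 170, 159, 158, 166, 175, 180, 179, 171, 164, 153, 135, 130, 132, 130, 125]
165 [167, 167, 166, 167, 168, 169, 171, 171, 176, 178, 161, 136, 122, 127, 143, 167, 173, 162, 155, 159, 167, 175, 170, 139, 98, 87, 99, 112, 122, 129, 124, 124]
169 [165, 165, 163, 162, 161, 160, 159, 157, 155, 145, 124, 104, 99, 109, 133, 151, 158, 168, 177, 185, 190, 185, 161, 130, 112, 104, 98, 99, 99, 103, 108, 117]
```

```bash
python3 -m crank '[{"dp":[0.04,0,0.24],"delta_rot":[0,0,0],"gripper":1},{"dp":[0.04,0,0.24],"delta_rot":[0,0,0],"gripper":1},{"dp":[0.04,-0.02,0.23],"delta_rot":[0,0,0],"gripper":1},{"dp":[0,0,0],"delta_rot":[0,0,0],"gripper":1},{"dp":[0,0,0],"delta_rot":[0,0,0],"gripper":1}]'; python3 - <<'E'
from h import *
s=read_state();print(s["force"],s["wrist_torque"],s["width"])
place("ext",(.485,-.2465,.05),(0,0,1))
E
```

```text
time_s: 48.2
position: [0.5163, -0.2319, 0.3977]
tool_rot: [3.037, 0.495, -0.268]
force: [1.0, -0.2, -3.1]
width: 0.0195
grasp_force: 30.0
[ 1.02395119 -0.18049963 -3.10535753] [ 0.17886804 -0.53550716 -0.00806223] 0.019527728924741455
foot [ 0.4845 -0.246   0.0847] axis [ 0.002 -0.003  1.   ] TCP [ 0.516 -0.232  0.398] -> [ 0.516 -0.232  0.363] tool z -> [-0.159 -0.082 -0.984] tool y-> [ 0.32 -0.95  0.03]
turn units [-0.002  0.001  0.   ] shift final frame [ 0.12 -0.03  0.68] now frame [ 0.12 -0.02  0.68]
```

```bash
python3 -m crank '[{"dp":[0.04,0,0.22],"delta_rot":[0,0,0],"gripper":1},{"dp":[0.04,0,0.22],"delta_rot":[0,0,0],"gripper":1},{"dp":[0.04,-0.02,0.22],"delta_rot":[0,0,0],"gripper":1},{"dp":[0,0,0],"delta_rot":[0,0,0],"gripper":1},{"dp":[0,0,0],"delta_rot":[0,0,0],"gripper":1}]'; python3 - <<'E'
from h import *
s=read_state();print(s["force"],s["wrist_torque"],s["width"])
place("ext",(.485,-.2465,.045),(0,0,1))
E
```

```text
time_s: 48.7
position: [0.5162, -0.2318, 0.3642]
tool_rot: [3.037, 0.495, -0.268]
force: [1.3, -0.4, -3.3]
width: 0.0198
grasp_force: 30.0
[ 1.2622593  -0.35634001 -3.34610423] [ 0.19955635 -0.53763203  0.03160094] 0.01976185156530431
foot [ 0.4844 -0.2459  0.0513] axis [ 0.002 -0.003  1.   ] TCP [ 0.516 -0.232  0.364] -> [ 0.516 -0.232  0.358] tool z -> [-0.159 -0.082 -0.984] tool y-> [ 0.32 -0.95  0.03]
turn units [-0.002  0.001  0.   ] shift final frame [ 0.02 -0.01  0.12] now frame [ 0.02 -0.01  0.12]
```

```bash
python3 -m crank '[{"dp":[0.02,0,0.1],"delta_rot":[0,0,0],"gripper":1},{"dp":[0,0,0],"delta_rot":[0,0,0],"gripper":0.28},{"dp":[0,0,0],"delta_rot":[0,0,0],"gripper":0.28},{"dp":[0,0,0],"delta_rot":[0,0,0],"gripper":0.28},{"dp":[0,0,0],"delta_rot":[0,0,0],"gripper":0.28}]'; python3 -m crank '[{"dp":[0,0,-0.2],"delta_rot":[0,0,0],"gripper":0.28},{"dp":[0,0,-0.4],"delta_rot":[0,0,0],"gripper":0.28},{"dp":[0,0,-0.5],"delta_rot":[0,0,0],"gripper":0.28},{"dp":[0,0,-0.7],"delta_rot":[0,0,0],"gripper":0.28},{"dp":[0,0,-0.7],"delta_rot":[0,0,0],"gripper":0.28}]'; python3 -m crank '[{"dp":[-0.6,-0.3,-0.1],"delta_rot":[0,0.04,0],"gripper":1},{"dp":[-0.6,-0.3,-0.1],"delta_rot":[0,0.04,0],"gripper":1},{"dp":[-0.6,-0.3,0],"delta_rot":[0,0.02,0],"gripper":1},{"dp":[-0.6,-0.3,0],"delta_rot":[0,0,0],"gripper":1},{"dp":[-0.6,-0.3,0],"delta_rot":[0,0,0],"gripper":1}]'; python3 - <<'E'
from h import *
s=read_state();print(s["position"],s["force"],s["width"],s["qpos"].round(2))
f=cam("top");g=cam("side")
for c,F in(("top",f),("side",g)):
  for n in ("scraper","driver_yellow","extension_bar","cup_0","pin"): print(c,n,[(np.round(r["pixel"]).tolist(),round(r["conf"],2)) for r in nets.spot_in(c,n)[:2]])
print(proj(f,[[.485,-.2465,.115],[.485,-.2465,.189],[.481,-.304,.195],[.53,-.309,.205]]).round(),proj(g,[[.485,-.2465,.115],[.485,-.2465,.189]]).round())
im=g["color"].astype(int).sum(2)//3
for r in range(128,162,4): print(r,im[r,368:400].tolist())
print("top")
im=f["color"].astype(int).sum(2)//3
for r in range(212,236,3): print(r,im[r,418:452].tolist())
# handle now
go((.3645-.022,-.2395,.075),close=EY)
E
```

```text
time_s: 49.2
position: [0.5162, -0.2322, 0.3599]
tool_rot: [3.037, 0.494, -0.266]
force: [-0.8, -0.3, 1.2]
width: 0.0338
grasp_force: 0.0
time_s: 49.7
position: [0.5364, -0.2218, 0.4845]
tool_rot: [3.037, 0.494, -0.267]
force: [1.0, -1.3, -0.0]
width: 0.0339
grasp_force: 0.0
time_s: 50.2
position: [0.3705, -0.1979, 0.5029]
tool_rot: [3.073, 0.503, -0.026]
force: [0.0, -0.3, 0.9]
width: 0.001
grasp_force: 0.0
[ 0.37051319 -0.19792011  0.50287096] [ 0.01110405 -0.28073563  0.88697371] 0.0009977481153534643 [-0.43  0.31  1.1   1.99 -0.28  1.02 -0.45]
top scraper [([455.0, 206.0], 0.87)]
top driver_yellow [([454.0, 230.0], 0.62)]
top extension_bar [([426.0, 224.0], 0.66)]
top cup_0 [([425.0, 227.0], 0.59)]
top pin [([427.0, 228.0], 0.16)]
side scraper [([376.0, 134.0], 0.57), ([334.0, 118.0], 0.57)]
side driver_yellow [([393.0, 140.0], 0.7)]
side extension_bar [([399.0, 172.0], 0.66), ([395.0, 142.0], 0.61)]
side cup_0 [([397.0, 169.0], 0.75)]
side pin [([331.0, 119.0], 0.44), ([402.0, 158.0], 0.4)]
[[425. 228.]
 [432. 225.]
 [455. 226.]
 [457. 206.]] [[382. 156.]
 [385. 136.]]
128 [75, 
[... 2145 characters left out ...]
, 76, 65, 64, 72, 79]
227 [69, 87, 109, 113, 104, 100, 103, 104, 103, 98, 104, 117, 115, 104, 95, 76, 59, 50, 50, 53, 58, 62, 74, 92, 104, 91, 74, 69, 67, 67, 66, 65, 58, 54]
230 [74, 83, 105, 127, 129, 119, 105, 99, 99, 109, 118, 106, 84, 73, 71, 67, 64, 58, 58, 66, 66, 70, 80, 106, 118, 101, 75, 64, 59, 53, 51, 51, 50, 52]
233 [78, 85, 91, 93, 95, 97, 92, 85, 80, 75, 69, 67, 66, 67, 66, 67, 67, 68, 68, 73, 78, 81, 84, 92, 103, 116, 123, 115, 92, 65, 51, 50, 53, 54]
TCP [ 0.3726 -0.1977  0.5022] grasp [ 0.3702 -0.2033  0.3223] ->TCP [ 0.3425 -0.2395  0.255 ]
shift now-frame units [-0.72  0.47  4.97]  in final frame [-0.53  0.88  4.94]
turn units [0.019 0.011 0.26 ] rows>= 2.7300470599735007
```

```bash
python3 -m crank '[{"dp":[-0.3,0.1,0.5],"delta_rot":[0.006,0.004,0.087],"gripper":1},{"dp":[-0.2,0.1,0.5],"delta_rot":[0.006,0.004,0.087],"gripper":1},{"dp":[-0.2,0.2,0.5],"delta_rot":[0.007,0.003,0.086],"gripper":1},{"dp":[0,0.3,0.5],"delta_rot":[0,0,0],"gripper":1},{"dp":[0,0.2,0.5],"delta_rot":[0,0,0],"gripper":1}]'; python3 -c "
from h import *
go((.333,-.237,.064),close=EY); print(read_state()['qpos'].round(2))"
```

```text
time_s: 51.3
position: [0.3385, -0.2517, 0.377]
tool_rot: [-3.138, 0.132, -0.0]
force: [0.6, -0.5, -0.3]
width: 0.0003
grasp_force: 0.0
TCP [ 0.3385 -0.2517  0.377 ] grasp [ 0.3385 -0.2517  0.197 ] ->TCP [ 0.333 -0.237  0.244]
shift now-frame units [-0.13 -0.28  2.66]  in final frame [-0.13 -0.28  2.66]
turn units [-0.    -0.    -0.001] rows>= 0.009639482086152288
[-0.09  0.52  0.96  2.17 -0.63  0.77 -0.37]
```

```bash
python3 -m crank '[{"dp":[-0.13,-0.28,0.5],"delta_rot":[0,0,0],"gripper":1},{"dp":[0,0,0.6],"delta_rot":[0,0,0],"gripper":1},{"dp":[0,0,0.6],"delta_rot":[0,0,0],"gripper":1},{"dp":[0,0,0.6],"delta_rot":[0,0,0],"gripper":1},{"dp":[0,0,0.36],"delta_rot":[0,0,0],"gripper":1}]'; python3 -m crank '[{"dp":[0.1,0,0],"delta_rot":[0,0,0],"gripper":1},{"dp":[0.2,0,0],"delta_rot":[0,0,0],"gripper":1},{"dp":[0.2,0,0],"delta_rot":[0,0,0],"gripper":1},{"dp":[0.2,0,0],"delta_rot":[0,0,0],"gripper":1},{"dp":[0.2,0,0],"delta_rot":[0,0,0],"gripper":1}]';python3 -c "
from h import *
go((.518,-.2525,.064),close=EY)"
```

```text
time_s: 51.8
position: [0.3332, -0.2361, 0.2431]
tool_rot: [-3.137, 0.131, 0.003]
force: [0.3, 1.0, 0.6]
width: 0.0008
grasp_force: 0.0
time_s: 52.3
position: [0.379, -0.2401, 0.2457]
tool_rot: [3.138, -0.13, 0.001]
force: [-3.5, -2.1, 1.2]
width: 0.0003
grasp_force: 1.7
TCP [ 0.379  -0.2401  0.2457] grasp [ 0.3791 -0.2402  0.0657] ->TCP [ 0.518  -0.2525  0.244 ]
shift now-frame units [2.79 0.02 0.04]  in final frame [2.79 0.02 0.03]
turn units [ 0. -0.  0.] rows>= 0.005822214897052752
```

```bash
python3 -m crank '[{"dp":[0.25,0,0],"delta_rot":[0,0,0],"gripper":1},{"dp":[0.25,0,0],"delta_rot":[0,0,0],"gripper":1},{"dp":[0.25,0,0],"delta_rot":[0,0,0],"gripper":1},{"dp":[0.25,0,0],"delta_rot":[0,0,0],"gripper":1},{"dp":[0.25,0,0],"delta_rot":[0,0,0],"gripper":1}]'; python3 -m crank '[{"dp":[0.25,0,0],"delta_rot":[0,0,0],"gripper":1},{"dp":[0.25,0,0],"delta_rot":[0,0,0],"gripper":1},{"dp":[0.25,0,0],"delta_rot":[0,0,0],"gripper":1},{"dp":[0.25,0,0],"delta_rot":[0,0,0],"gripper":1},{"dp":[0.15,0,0],"delta_rot":[0,0,0],"gripper":1}]'; python3 -m crank '[{"dp":[0.15,0,0],"delta_rot":[0,0,0],"gripper":1},{"dp":[0.1,0,0],"delta_rot":[0,0,0],"gripper":1},{"dp":[0.1,0,0],"delta_rot":[0,0,0],"gripper":1},{"dp":[0,0,0],"delta_rot":[0,0,0],"gripper":1},{"dp":[0,0,0],"delta_rot":[0,0,0],"gripper":1}]'
```

```text
time_s: 52.8
position: [0.4415, -0.2451, 0.2453]
tool_rot: [-3.138, 0.131, -0.001]
force: [-3.2, -2.4, 2.9]
width: 0.0005
grasp_force: 1.7
time_s: 53.3
position: [0.4993, -0.2496, 0.2451]
tool_rot: [-3.137, 0.129, -0.002]
force: [-3.5, -0.4, 2.9]
width: 0.0005
grasp_force: 1.4
time_s: 53.8
position: [0.5157, -0.251, 0.2451]
tool_rot: [-3.137, 0.13, -0.002]
force: [-0.5, -0.1, -0.0]
width: 0.0007
grasp_force: 0.0
```

```bash
python3 -m crank '[{"dp":[0.06,0,0],"delta_rot":[0,0,0],"gripper":1},{"dp":[0.06,0,0],"delta_rot":[0,0,0],"gripper":1},{"dp":[0,0,0],"delta_rot":[0,0,0],"gripper":1},{"dp":[0,0,0],"delta_rot":[0,0,0],"gripper":1},{"dp":[0,0,0],"delta_rot":[0,0,0],"gripper":1}]'; python3 -m crank '[{"dp":[0.04,0,0],"delta_rot":[0,0,0],"gripper":1},{"dp":[0,0,0],"delta_rot":[0,0,0],"gripper":1},{"dp":[0,0,0],"delta_rot":[0,0,0],"gripper":1},{"dp":[0,0,0],"delta_rot":[0,0,0],"gripper":1},{"dp":[0,0,0],"delta_rot":[0,0,0],"gripper":1}]'
```

```text
time_s: 54.3
position: [0.5213, -0.2517, 0.2452]
tool_rot: [-3.137, 0.131, -0.001]
force: [0.2, 0.7, -0.9]
width: 0.0002
grasp_force: 0.3
time_s: 54.8
position: [0.5231, -0.2519, 0.2451]
tool_rot: [-3.137, 0.131, -0.001]
force: [-1.9, 1.1, 1.5]
width: 0.0003
grasp_force: 0.9
```

```bash
python3 -m crank '[{"dp":[0.03,0,0],"delta_rot":[0,0,0],"gripper":1},{"dp":[0.03,0,0],"delta_rot":[0,0,0],"gripper":1},{"dp":[0,0,0],"delta_rot":[0,0,0],"gripper":1},{"dp":[0,0,0],"delta_rot":[0,0,0],"gripper":1},{"dp":[0,0,0],"delta_rot":[0,0,0],"gripper":1}]'; python3 -c "
from h import *
f=cam('top')
for n in('bush','pin'): print(n,[(np.round(r['pixel'],1).tolist(),round(r['conf'],2)) for r in nets.spot_in('top',n)[:3]])
im=f['color'].astype(int).sum(2)//3
for r in range(206,224,2): print(r,im[r,434:456].tolist())"
```

```text
time_s: 55.3
position: [0.5242, -0.2522, 0.2451]
tool_rot: [-3.136, 0.132, 0.006]
force: [-7.8, 2.6, 5.2]
width: 0.0006
grasp_force: 3.9
bush [([419.5, 164.5], 0.89)]
pin [([200.5, 254.4], 0.67), ([460.7, 247.0], 0.39)]
206 [120, 129, 129, 130, 130, 131, 130, 129, 129, 129, 129, 130, 128, 129, 128, 127, 127, 127, 128, 127, 127, 126]
208 [120, 128, 130, 129, 129, 127, 128, 129, 128, 127, 127, 128, 127, 127, 126, 126, 125, 126, 125, 124, 124, 123]
210 [121, 127, 127, 128, 129, 127, 127, 126, 127, 126, 126, 125, 125, 125, 124, 124, 123, 122, 122, 121, 121, 120]
212 [123, 127, 126, 127, 127, 125, 125, 125, 124, 124, 123, 122, 122, 121, 121, 120, 119, 119, 118, 117, 116, 115]
214 [123, 124, 124, 125, 123, 122, 123, 121, 121, 120, 120, 119, 119, 117, 116, 116, 115, 112, 111, 110, 109, 108]
216 [122, 122, 121, 120, 120, 120, 118, 119, 118, 117, 115, 115, 113, 111, 110, 108, 107, 105, 103, 101, 96, 90]
218 [119, 119, 118, 116, 115, 115, 114, 113, 111, 108, 107, 104, 101, 100, 97, 92, 87, 80, 73, 67, 57, 49]
220 [114, 112, 112, 111, 108, 107, 104, 101, 96, 88, 83, 80, 78, 76, 70, 61, 56, 52, 47, 43, 37, 35]
222 [105, 101, 97, 92, 84, 83, 82, 79, 73, 75, 78, 83, 92, 93, 90, 85, 82, 80, 74, 67, 59, 44]
```

```bash
python3 -m crank '[{"dp":[-0.3,0,0],"delta_rot":[0,0,0],"gripper":1},{"dp":[-0.3,0,-0.3],"delta_rot":[0,0,0],"gripper":1},{"dp":[0,0,-0.8],"delta_rot":[0,0,0],"gripper":1},{"dp":[0,0,-0.8],"delta_rot":[0,0,-0.08],"gripper":-1},{"dp":[0,0,0],"delta_rot":[0,0,-0.08],"gripper":-1}]'; python3 -m crank '[{"dp":[0,0.3,0],"delta_rot":[0,0,-0.08],"gripper":-1},{"dp":[0,0.3,0],"delta_rot":[0,0,-0.078],"gripper":-1},{"dp":[0,0.3,0],"delta_rot":[0,0,0],"gripper":-1},{"dp":[0,0.3,0],"delta_rot":[0,0,0],"gripper":-1},{"dp":[0,0.3,0],"delta_rot":[0,0,0],"gripper":-1}]'; python3 - <<'E'
from h import *
go((.4466,-.3641,.13),close=(.402,-.916,0)); print(read_state()['qpos'].round(2))
f=cam("top"); print("bush etc")
im=f['color'].astype(int).sum(2)//3
for r in range(207,223,2): print(r,im[r,432:456].tolist())
E
```

```text
time_s: 55.95
position: [0.4978, -0.2521, 0.3452]
tool_rot: [3.124, 0.269, 0.015]
force: [0.1, -0.2, -0.2]
width: 0.0132
grasp_force: 0.0
time_s: 56.45
position: [0.522, -0.3213, 0.3406]
tool_rot: [3.073, 0.648, 0.004]
force: [-1.0, -0.6, -1.7]
width: 0.0531
grasp_force: 0.0
TCP [ 0.522  -0.3213  0.3406] grasp [ 0.5225 -0.3214  0.1606] ->TCP [ 0.4466 -0.3641  0.31  ]
shift now-frame units [-1.73  0.17  0.61]  in final frame [-1.72  0.18  0.61]
turn units [ 0.001 -0.002  0.001] rows>= 0.02361502122349463
[ 0.09  0.75  0.71  1.7  -0.6   0.91 -0.1 ]
bush etc
207 [97, 98, 98, 98, 98, 98, 98, 97, 98, 97, 97, 98, 98, 98, 97, 98, 96, 97, 97, 96, 96, 96, 97, 96]
209 [97, 98, 98, 97, 98, 98, 98, 97, 99, 99, 97, 98, 97, 98, 99, 97, 97, 97, 97, 97, 98, 97, 97, 96]
211 [99, 99, 100, 99, 99, 99, 98, 98, 97, 98, 97, 98, 97, 98, 98, 97, 97, 98, 98, 97, 97, 97, 97, 96]
213 [100, 99, 99, 100, 100, 100, 101, 100, 99, 99, 98, 100, 99, 98, 97, 98, 98, 99, 98, 98, 98, 99, 99, 98]
215 [100, 99, 101, 100, 101, 100, 101, 100, 100, 101, 99, 100, 99, 99, 99, 99, 99, 98, 99, 98, 99, 99, 99, 99]
217 [103, 103, 102, 102, 102, 102, 102, 102, 101, 100, 100, 102, 101, 100, 101, 101, 101, 100, 101, 102, 102, 103, 102, 104]
219 [106, 106, 105, 105, 105, 105, 105, 105, 105, 105, 105, 105, 104, 105, 105, 105, 107, 108, 109, 111, 113, 113, 114, 115]
221 [107, 109, 109, 110, 111, 109, 112, 111, 111, 111, 110, 111, 112, 114, 116, 118, 120, 121, 122, 124, 125, 126, 128, 128]
```

```bash
python3 -m crank '[{"dp":[-0.6,0.06,0],"delta_rot":[0,0,0],"gripper":-1},{"dp":[-0.6,0.06,0],"delta_rot":[0,0,0],"gripper":-1},{"dp":[-0.53,0.05,0],"delta_rot":[0,0,0],"gripper":-1},{"dp":[0,0,0],"delta_rot":[0,0,0],"gripper":-1},{"dp":[0,0,0],"delta_rot":[0,0,0],"gripper":-1}]';python3 -c "
from h import *
go((.4466,-.3641,.0832),close=(.402,-.916,0));print(read_state()['width'])"
```

```text
time_s: 57.0
position: [0.4458, -0.3631, 0.3404]
tool_rot: [-3.074, -0.647, -0.004]
force: [-0.4, 0.6, -0.4]
width: 0.0932
grasp_force: 0.0
TCP [ 0.4458 -0.3631  0.3404] grasp [ 0.4462 -0.363   0.1604] ->TCP [ 0.4466 -0.3641  0.2632]
shift now-frame units [0.   0.02 1.54]  in final frame [0.01 0.02 1.54]
turn units [ 0.    -0.001  0.001] rows>= 0.017437559011077665
0.09315090478921714
```

```bash
python3 -m crank '[{"dp":[0,0.02,0.5],"delta_rot":[0,0,0],"gripper":-1},{"dp":[0,0,0.5],"delta_rot":[0,0,0],"gripper":-1},{"dp":[0,0,0.4],"delta_rot":[0,0,0],"gripper":-1},{"dp":[0,0,0.14],"delta_rot":[0,0,0],"gripper":-1},{"dp":[0,0,0],"delta_rot":[0,0,0],"gripper":1}]'; python3 -m crank '[{"dp":[0,0,0],"delta_rot":[0,0,0],"gripper":1},{"dp":[0,0,0],"delta_rot":[0,0,0],"gripper":1},{"dp":[0,0,0],"delta_rot":[0,0,0],"gripper":1},{"dp":[0,0,0],"delta_rot":[0,0,0],"gripper":1},{"dp":[0,0,0],"delta_rot":[0,0,0],"gripper":1}]'; python3 -m crank '[{"dp":[0,0,0],"delta_rot":[0,0,0],"gripper":1},{"dp":[0,0,0],"delta_rot":[0,0,0],"gripper":1},{"dp":[0,0,0],"delta_rot":[0,0,0],"gripper":1},{"dp":[0,0,0],"delta_rot":[0,0,0],"gripper":1},{"dp":[0,0,0],"delta_rot":[0,0,0],"gripper":1}]'; python3 -m crank '[{"dp":[0,0,-0.2],"delta_rot":[0,0,0],"gripper":1},{"dp":[0,0,-0.4],"delta_rot":[0,0,0],"gripper":1},{"dp":[0,0,-0.5],"delta_rot":[0,0,0],"gripper":1},{"dp":[0,0,-0.5],"delta_rot":[0,0,0],"gripper":1},{"dp":[0,0,0],"delta_rot":[0,0,0],"gripper":1}]';python3 -c "
from h import *
go((.529,-.3155,.16),close=(.402,-.916,0))"
```

```text
time_s: 57.5
position: [0.4469, -0.3629, 0.2622]
tool_rot: [-3.071, -0.651, -0.001]
force: [-0.6, -0.6, -0.9]
width: 0.0889
grasp_force: 0.0
time_s: 58.0
position: [0.446, -0.3638, 0.2634]
tool_rot: [-3.073, -0.649, -0.002]
force: [0.1, -0.5, -0.2]
width: 0.0492
grasp_force: 0.0
time_s: 58.5
position: [0.446, -0.3638, 0.263]
tool_rot: [-3.073, -0.649, -0.001]
force: [0.1, 0.6, -0.5]
width: 0.0232
grasp_force: 30.0
time_s: 59.0
position: [0.4463, -0.3649, 0.3465]
tool_rot: [3.07, 0.648, 0.007]
force: [-0.2, -0.8, -0.4]
width: 0.0234
grasp_force: 30.0
TCP [ 0.4463 -0.3649  0.3465] grasp [ 0.4472 -0.3654  0.1665] ->TCP [ 0.529  -0.3155  0.34  ]
shift now-frame units [ 1.91 -0.24  0.14]  in final frame [ 1.91 -0.24  0.13]
turn units [ 0.003 -0.002  0.001] rows>= 0.041143619714290945
```

```bash
python3 -m crank '[{"dp":[0.5,-0.06,0],"delta_rot":[0,0,0],"gripper":1},{"dp":[0.5,-0.06,0],"delta_rot":[0,0,0],"gripper":1},{"dp":[0.5,-0.06,0],"delta_rot":[0,0,0],"gripper":1},{"dp":[0.41,-0.06,0],"delta_rot":[0,0,0],"gripper":1},{"dp":[0,0,0],"delta_rot":[0.002,-0.002,0],"gripper":1}]';python3 -m crank '[{"dp":[0,0,0],"delta_rot":[0,0,0],"gripper":1},{"dp":[0,0,0],"delta_rot":[0,0,0],"gripper":1},{"dp":[0,0,0],"delta_rot":[0,0,0],"gripper":1},{"dp":[0,0,0],"delta_rot":[0,0,0],"gripper":1},{"dp":[0,0,0],"delta_rot":[0,0,0],"gripper":1}]';python3 -c "
from h import *
go((.529,-.3155,.12),close=(.402,-.916,0))"
```

```text
time_s: 59.5
position: [0.531, -0.3114, 0.3419]
tool_rot: [-3.066, -0.656, 0.004]
force: [0.0, 0.6, -0.8]
width: 0.0236
grasp_force: 30.0
time_s: 60.0
position: [0.528, -0.3147, 0.3432]
tool_rot: [-3.071, -0.647, 0.004]
force: [1.0, 0.2, -1.0]
width: 0.0236
grasp_force: 30.0
TCP [ 0.528  -0.3147  0.3432] grasp [ 0.5273 -0.3142  0.1632] ->TCP [ 0.529  -0.3155  0.3   ]
shift now-frame units [0.01 0.03 0.86]  in final frame [0.01 0.02 0.86]
turn units [-0.003  0.001  0.001] rows>= 0.03149637679930898
```

```bash
python3 -m crank '[{"dp":[0.01,0.03,0.4],"delta_rot":[-0.002,0.001,0],"gripper":1},{"dp":[0,0,0.4],"delta_rot":[0,0,0],"gripper":1},{"dp":[0,0,0],"delta_rot":[0,0,0],"gripper":1},{"dp":[0,0,0],"delta_rot":[0,0,0],"gripper":1},{"dp":[0,0,0],"delta_rot":[0,0,0],"gripper":1}]';python3 -m crank '[{"dp":[0,0,0.1],"delta_rot":[0,0,0],"gripper":1},{"dp":[0,0,0.1],"delta_rot":[0,0,0],"gripper":1},{"dp":[0,0,0.1],"delta_rot":[0,0,0],"gripper":1},{"dp":[0,0,0],"delta_rot":[0,0,0],"gripper":1},{"dp":[0,0,0],"delta_rot":[0,0,0],"gripper":1}]';python3 -c "
from h import *
go((.529,-.3155,.0825),close=(.402,-.916,0))"
```

```text
time_s: 60.5
position: [0.5296, -0.3158, 0.3042]
tool_rot: [3.073, 0.648, 0.0]
force: [-0.1, 0.7, -0.3]
width: 0.0232
grasp_force: 30.0
time_s: 61.0
position: [0.5293, -0.3154, 0.2879]
tool_rot: [-3.073, -0.648, 0.002]
force: [-0.1, -0.3, -1.1]
width: 0.0237
grasp_force: 30.0
TCP [ 0.5293 -0.3154  0.2879] grasp [ 0.5291 -0.3152  0.1079] ->TCP [ 0.529  -0.3155  0.2625]
shift now-frame units [-0.01  0.    0.51]  in final frame [-0.01 -0.    0.51]
turn units [-0.001  0.001  0.002] rows>= 0.01869667159039145
```

Tip is inside the bush without resistance (about 44 mm). Lowering through the keeper.

```bash
python3 -m crank '[{"dp":[0,0,0.1],"delta_rot":[0,0,0],"gripper":1},{"dp":[0,0,0.1],"delta_rot":[0,0,0],"gripper":1},{"dp":[0,0,0.1],"delta_rot":[0,0,0],"gripper":1},{"dp":[0,0,0],"delta_rot":[0,0,0],"gripper":1},{"dp":[0,0,0],"delta_rot":[0,0,0],"gripper":1}]';python3 -m crank '[{"dp":[0,0,0.1],"delta_rot":[0,0,0],"gripper":1},{"dp":[0,0,0.08],"delta_rot":[0,0,0],"gripper":1},{"dp":[0,0,0.03],"delta_rot":[0,0,0],"gripper":1},{"dp":[0,0,0],"delta_rot":[0,0,0],"gripper":1},{"dp":[0,0,0],"delta_rot":[0,0,0],"gripper":1}]'
```

```text
time_s: 61.5
position: [0.5293, -0.3154, 0.2729]
tool_rot: [-3.073, -0.648, 0.002]
force: [-0.1, 0.4, -0.8]
width: 0.0235
grasp_force: 30.0
time_s: 62.0
position: [0.5295, -0.3155, 0.2629]
tool_rot: [-3.074, -0.649, 0.0]
force: [0.5, -0.2, 1.3]
width: 0.0233
grasp_force: 30.0
```

```bash
python3 -m crank '[{"dp":[0,0,0],"delta_rot":[0,0,0],"gripper":-0.2},{"dp":[0,0,0],"delta_rot":[0,0,0],"gripper":-0.2},{"dp":[0,0,0],"delta_rot":[0,0,0],"gripper":-0.2},{"dp":[0,0,0],"delta_rot":[0,0,0],"gripper":-0.2},{"dp":[0,0,-0.3],"delta_rot":[0,0,0],"gripper":-0.2}]';python3 -m crank '[{"dp":[0,0,-0.6],"delta_rot":[0,0,0],"gripper":-0.2},{"dp":[0,0,-0.8],"delta_rot":[0,0,0],"gripper":-0.2},{"dp":[0,0,-0.8],"delta_rot":[0,0,0],"gripper":-0.2},{"dp":[-0.8,0,0],"delta_rot":[0,0,0],"gripper":-0.2},{"dp":[-0.8,0.2,0],"delta_rot":[0,0,0],"gripper":-0.2}]';python3 -m crank '[{"dp":[-0.8,0.3,0],"delta_rot":[0,0,0],"gripper":-0.2},{"dp":[-0.8,0.3,0],"delta_rot":[0,0,0],"gripper":-0.2},{"dp":[-0.8,0.3,0],"delta_rot":[0,0,0],"gripper":-0.2},{"dp":[-0.5,0.3,0],"delta_rot":[0,0,0],"gripper":-0.2},{"dp":[0,0,0],"delta_rot":[0,0,0],"gripper":-0.2}]'; python3 - <<'E'
from h import *
f=cam("top");g=cam("side")
for n in ("pin","bush","handle","scraper","driver_yellow","extension_bar"):
  print(n,[(np.round(r["pixel"],1).tolist(),round(r["conf"],2)) for c in ("top","side") for r in nets.spot_in(c,n)[:2]])
print("exp knob",proj(f,[[.531,-.3155,.092],[.536,-.2565,.068],[.653,-.263,.189],[.650,-.32,.19]]).round(1).tolist(), proj(g,[[.529,-.3155,.085],[.649,-.318,.16],[.653,-.2605,.16]]).round(1).tolist())
im=f['color'].astype(int).sum(2)//3
for r in range(204,222,2): print(r,im[r,410:456].tolist())
hsv=cv2.cvtColor(g["color"],cv2.COLOR_RGB2HSV)[100:170,330:400]
m=(hsv[...,0]>20)&(hsv[...,0]<35)&(hsv[...,1]>130)&(hsv[...,2]>60);v,u=np.nonzero(m);print("yellow side",len(u),330+np.median(u),100+v.min(),100+v.max())
E
```

```text
time_s: 62.5
position: [0.5288, -0.3147, 0.2763]
tool_rot: [-3.07, -0.648, 0.006]
force: [-0.6, 0.0, -0.4]
width: 0.0559
grasp_force: 0.0
time_s: 63.0
position: [0.4604, -0.3562, 0.3899]
tool_rot: [3.072, 0.655, 0.003]
force: [-0.7, -1.2, -0.4]
width: 0.0564
grasp_force: 0.0
time_s: 63.5
position: [0.3476, -0.474, 0.3896]
tool_rot: [3.073, 0.636, -0.004]
force: [-0.0, 0.1, 0.7]
width: 0.0566
grasp_force: 0.0
pin [([447.6, 214.8], 0.48)]
bush [([430.3, 190.1], 0.81), ([338.6, 153.4], 0.75)]
handle [([429.7, 192.0], 0.94), ([337.0, 153.5], 0.95)]
scraper [([337.0, 126.4], 0.56)]
driver_yellow [([351.4, 129.1], 0.69)]
extension_bar [([429.0, 187.8], 0.3)]
exp knob [[446.8, 212.4], [423.5, 211.9], [435.2, 160.0], [457.2, 161.1]] [[377.4, 153.1], [349.0, 127.0], [340.9, 132.3]]
204 [59, 55, 52, 51, 49, 48, 48, 49, 52, 54, 56, 58, 56, 57, 57, 57, 60, 64, 68, 72, 69, 67, 68, 68, 66, 61, 50, 45, 46, 45, 46, 47, 50, 55, 62, 60, 53, 48, 46, 50, 66, 84, 94, 96, 97, 98]
206 [49, 46, 47, 48, 50, 50, 51, 50, 49, 47, 47, 47, 47, 47, 47, 47, 49, 55, 64, 68, 68, 69, 68, 68, 68, 62, 53, 45, 46, 46, 46
[... 774 characters left out ...]
 74, 68, 67, 69, 68, 84, 105, 102, 86, 54, 23, 13, 17, 21, 21, 24, 23, 29, 50, 70, 83, 88, 90]
216 [66, 71, 71, 72, 71, 71, 69, 69, 69, 69, 67, 67, 66, 66, 65, 65, 64, 66, 70, 70, 69, 66, 66, 66, 65, 68, 78, 86, 92, 105, 119, 111, 83, 53, 28, 21, 20, 22, 23, 32, 43, 55, 66, 77, 89, 98]
218 [86, 92, 86, 78, 75, 77, 79, 80, 78, 79, 78, 78, 77, 76, 75, 71, 71, 71, 69, 68, 68, 69, 69, 69, 70, 70, 73, 78, 82, 87, 99, 109, 105, 91, 73, 56, 42, 41, 49, 62, 77, 77, 68, 73, 92, 105]
220 [148, 151, 130, 98, 74, 67, 69, 69, 71, 72, 71, 68, 69, 71, 71, 71, 71, 72, 75, 79, 85, 89, 89, 86, 84, 82, 77, 70, 69, 71, 75, 76, 79, 78, 74, 68, 69, 69, 68, 81, 96, 98, 84, 74, 82, 93]
yellow side 155 352.0 105 141
```

```bash
python3 -c "
from h import *
print(manip.close_job())"
```

```text
the job is handed in; nothing more can be done
None
```

The job is handed in. The scraper, yellow driver and extension bar each stand in their own cup, the holder is home against its stop, and the pin is back down to its original seated height through the bush and keeper. I did not re-check the extension bar in its cup after sliding the holder home, and no verdict came back.

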